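# Set the blade sharpener's angle dial and load the scraper

## Task

Get the wide scraper ready for sharpening: first turn the dial on the sloping panel of the bench sharpener until its pointer lines up with the steel marker tab on the scale, then take the scraper out of the leaning wooden rest and slide it blade down into the upright guide slot of the sharpener until it is fully home. Leave the marker tab where it is, keep the pointer on it, and do not shift or knock over the things standing round about.

Things in the scene. Friction and masses are not known exactly. Their poses are not given: they have to be found in the camera images.
- dial (a joint): angle of the sharpener's dial, rad, 0 to 4.4, grows clockwise as seen looking onto the panel. The dial turns stiffly and stays where it is left; it starts 0.7 to 2.9 rad short of the marker (turn it clockwise)
- marker (a joint): angle of the marker tab on the same scale and with the same zero: the pointer is on the mark when joint dial equals joint marker. The tab is clamped; leave it
- dial_grip (a point): point on the dial's axis, 30 mm above the dial's underside, at mid-height of its bar grip. z points along the dial's axis out of the panel (30 degrees from vertical, leaning to the sharpener's front), x along the bar to the pointer. Black bar grip 64 mm long, 16 mm wide; its top is 12 mm above this point, the 72 mm wide disc under it 22 mm below, the panel 32 mm below
- dial_tip (a point): tip of the dial's pointer nose, 48 mm from the axis
- mark_tip (a point): where the pointer tip must be: on the pointer's circle, 48 mm from the axis, at the marker tab. The tab is a plain steel block 18 mm long radially (from 52 to 70 mm off the axis), 10 mm wide and 10 mm high
- machine: blade sharpener, fixed, blue painted base 240 x 170 mm, origin centre of its underside, x from its front (sloping panel 140 x 150 mm with the dial, centred 55 mm before the origin and 78 mm up) to its rear (guide slot, then a lying round motor whose axis is 98 mm behind the origin and whose top is 84 mm up), z up
- slot (a point): centre of the floor of the sharpener's upright guide slot; x across the slot (8 mm wide, with flared lips), y along it (128 mm long, closed at the ends), z up. Aluminium walls rise about 45 mm above this floor (106 mm above the bench); outside, the guide measures 36 x 148 mm
- scraper: wide scraper, 98 mm high: steel blade 120 (y) x 75 (z) x 4 (x) mm with a wooden grip 124 (y) x 20 (x) x 28 (z) mm along its top, from 70 to 98 mm above the blade's edge. Origin: middle of the blade's lower edge; z from the edge up to the grip, y along the edge, x through the thickness; either face may go to the front. 0.25 kg. It starts in the rest, leaning 30 degrees from vertical
- rack: leaning rest, fixed: steel foot 140 x 150 mm and two plywood boards 150 mm wide and 10 mm thick leaning 30 degrees to its front (-x), 10 mm apart; the blade stands between them and lies on the front board. Origin centre of its underside. The front board's top is about 85 mm above the bench
- rest (a point): centre of the floor between the two boards of the rest, 35 mm above the bench; along the lean the front board rises 58 mm above this floor, the rear one 14 mm
- pipe: bystander: upright copper pipe with a brass tee on a round brass flange 72 mm wide, 173 mm tall, origin centre of its underside
- tin: bystander: round tin, 68 mm wide, 60 mm tall, origin centre of its underside
- spray: bystander: spray can, 56 mm wide, 150 mm tall, origin centre of its underside
- oil: bystander: grey oil bottle, 60 mm wide, 140 mm tall, close behind the rest, origin centre of its underside
Not all that is in view belongs to the job. Several things have the shape of the scraper; the one meant has the colours described above.

How it is judged:
By the outcome, as a careful person would: the job done as asked, in the order asked, and still so for the second after the job is handed in, with the robot touching nothing.
It also fails if it takes over 72 s, if anything falls off the work surface, if the arm or the gripper's body presses on something with over 40 N, if the wrist force passes 120 N, or if a joint passes its speed limit or range.

## Robot

A 6-joint arm with a two-finger parallel gripper is mounted at the origin on the work surface. World frame = base frame: x ahead of the robot, y to its left, z up, the work surface at z = 0. Lengths are in mm, angles in rad, forces in N, time in s.
With the tool pointing down it reaches from about 350 to 775 mm from the base axis. Payload 7.3 kg.
Tool frame: the origin (TCP) lies on the centre line of the jaws, within the pads' length; the fingertips stand 14 mm ahead of it and the grasp point (between the pads) lies 5 mm behind it; z points along the fingers, y is the line along which they close (so a half turn about z gives the same grasp; the last joint's range is limited). The gripper opens to 92 mm and grips with 3 to 60 N. Pads are 19 mm wide; open, the fingers measure 130 mm over their backs; the gripper's body (75 mm by 190 mm) begins 47 mm behind the grasp point.
Start: joints at [1.035, 0.342, 1.524, -0, 1.275, -0.146], TCP at [199.489, 485.642, 240.741] pointing down, gripper open.
Joint ranges: [-2.53, 2.53], [-0.77, 2.02], [0.04, 2.7], [-1, 4.14], [0.28, 2.66], [-3.11, 3.11]. Speed limits (rad/s): [2.57, 2.57, 3.14, 3.14, 3.14, 3.14].

## Interface

Orientations are given as [roll, pitch, yaw] about the fixed x, y, z axes, in that order (R = Rz(yaw) Ry(pitch) Rx(roll)).
In Python, from plant import get_obs, capture, bot, spot_in, trace, pinpoint gives the robot as it stands.
- The arm moves only by the tool play_rows, never from a script. Its argument "rows" is a list of rows, each a list of 2 entries, a list of its own where there are three numbers: the shift along the world's x, y, z in units of 3 cm (1.0 is 3 cm), then the turn, a rotation vector about the world's x, y, z in units of 8 degrees (1.0 is 8 degrees). A call has 1 to 12 rows; each row shifts and turns the commanded pose from where the row before left it; what a row does not reach is not made up. A row lasts 1/8 s, in which the tool goes at most 62.5 mm and 10.7 degrees, less where a joint would pass 70% of its speed; a pose out of reach is approached as far as the arm can. A call with a number of a shift or a turn outside -1 to 1 is refused whole. A call with a gripper value outside its range is refused whole. "hand" is the opening, from -1 (shut) to 1 (fully open), set as the call begins (left out, the last holds). The fingers move at their own pace and stop on an object; the grip force is fixed at half the most. Time passes only in rows, so rows that do not move let the fingers close. It gives the time, the measured TCP pose, the force, the opening and the grip force at its end, in the units of the state.
- get_obs(): the state, without advancing time (a new reading comes with each control period).
- capture(name): name is "side" or "top"; returns a dict with "frame" (384x512x3 uint8, red, green, blue), "fov_y" (degrees; the focal length in pixels is half the picture's height over the tangent of half this angle, whatever the lens; pixels are square), "cx", "cy" (the principal point, pixels), "rvec" (rotation vector, rad) and "tvec" (3), from world to camera coordinates, as OpenCV has them. Camera axes: x right, y down, z forward; pixel columns grow to the right and rows downward; lengths in mm; the calibration is good to about 2 mm. A picture is of the moment at which its call begins. There is no depth.
- bot.close_job(): hands the job in; it is judged then, once.
Trained networks look in the newest picture that a camera, given by its name, has taken for a name from the list of things; names that differ only in an ending like _2 or _b are one class to them, and where a whole thing is asked for, a point or a joint stands for the part that bears it (a point fixed in the world has none). Each returns a list of dicts, best first, with "p" (0 to 1); they miss things now and then, are a little off and sometimes report something else, mostly with a low value. They report only what shows in the picture. A call takes as long as a camera call. They do not tell look-alikes from the thing itself.
- spot_in(query, camera): "at" ([row, column] in pixels, amid what is visible of it).
- trace(query, camera): "mask" (384x512 bool, what is visible of it) and "at" ([row, column] in pixels, amid what is visible of it).
- pinpoint(query, camera): "at" ([row, column] in pixels: a listed point, or the origin of a listed thing).
The state is a dict: "time": time; "joint_positions": joint angles; "dq": joint speeds; "tau": joint torques, N m; "tool_pos": TCP position; "tcp_rot": TCP orientation; "contact_force": force on the tool from outside, world axes, zero at the start; "moment": the same for the moment, N m; "grip_width": finger opening in mm; "finger_force": force on a finger pad.
Only numpy, scipy, OpenCV 4.12 (cv2) and the standard library are available. Lean on these libraries where they do the work, as an engineer would, in place of code of your own. Each camera call takes 0.05 s, during which the arm holds its last target. There are 200 camera calls.

## Working session

There is one attempt and no reset: what is moved stays moved. The work goes in short steps, Python scripts to look and compute and a tool call to move; the robot and the scene stay as the last step left them, time stands still between calls to the robot, and variables do not carry over. Pictures are saved under pics/ and viewed, at most 10 in all, crops included, and the job is handed in when it is done.

Besides the shell and the picture viewer there is one more tool, called as name(argument=value, ...), one argument or row to a line, values as JSON. play_rows: Moves the arm, as the interface text tells. Shifts and turns lie within -1 to 1; 1 stands for 3 cm of shift or 8 degrees of turn. Its arguments: {"type":"object","properties":{"rows":{"type":"array"},"hand":{"type":"number"}},"required":["rows"]}

```bash
mkdir -p pics; ls
cat > h.py <<'E'
import numpy as np, cv2, pickle
from plant import get_obs, capture, bot, spot_in, trace, pinpoint
def cam(c):
    f=c["frame"].shape[0]/2/np.tan(np.radians(c["fov_y"])/2)
    R=cv2.Rodrigues(np.array(c["rvec"],float))[0]; t=np.array(c["tvec"],float).ravel()
    K=np.array([[f,0,c["cx"]],[0,f,c["cy"]],[0,0,1.]])
    return K,R,t
def proj(c,X):
    K,R,t=cam(c); X=np.atleast_2d(X); p=(K@(R@X.T+t[:,None])).T
    return p[:,:2]/p[:,2:]   # col,row
def ray(c,at):
    K,R,t=cam(c); d=R.T@np.linalg.inv(K)@np.array([at[1],at[0],1.]); return -R.T@t,d/np.linalg.norm(d)
def tri(c1,a1,c2,a2):
    o1,d1=ray(c1,a1);o2,d2=ray(c2,a2)
    s=np.linalg.lstsq(np.c_[d1,-d2],o2-o1,rcond=None)[0]
    p,q=o1+s[0]*d1,o2+s[1]*d2
    return (p+q)/2,np.linalg.norm(p-q)
def onz(c,at,z):
    o,d=ray(c,at); return o+d*(z-o[2])/d[2]
E
python3 - <<'E'
from h import *
np.set_printoptions(precision=1,suppress=True)
S=capture("side");T=capture("top");pickle.dump((S,T),open("c0.pkl","wb"))
cv2.imwrite("pics/a.png",np.vstack([S["frame"],T["frame"]])[:,:,::-1].copy()) if 0 else None
cv2.imwrite("pics/s.png",cv2.resize(S["frame"][:,:,::-1],(800,600)));cv2.imwrite("pics/t.png",cv2.resize(T["frame"][:,:,::-1],(800,600)))
for c in (S,T): print(c["fov_y"],ray(c,[c["cy"],c["cx"]]))
for n in ["dial_grip","dial_tip","mark_tip","machine","slot","scraper","rack","rest","pipe","tin","spray","oil"]:
    r={k:[(np.round(d["at"],1).tolist(),round(float(d["p"]),2)) for d in pinpoint(n,k)[:4]] for k in("side","top")}
    print(n,r)
    if r["side"] and r["top"]: print("   ",*[x for x in tri(S,r["side"][0][0],T,r["top"][0][0])])
E
```

```text
pics
52.70370578020045 (array([  52.6, -979.1,  756.5]), array([ 0.4,  0.7, -0.6]))
57.70803387084841 (array([ 429.9, -100.2, 1213.2]), array([ 0.1, -0. , -1. ]))
dial_grip {'side': [([155.4, 211.5], 0.62)], 'top': [([202.0, 159.4], 0.89)]}
    [475.9 195.5 102.7] 1.9543918299226615
dial_tip {'side': [([154.3, 215.2], 0.78)], 'top': [([193.5, 144.4], 0.81), ([174.8, 295.4], 0.64)]}
    [508.5 251.3  73.2] 2.800009129113529
mark_tip {'side': [([155.0, 227.8], 0.45)], 'top': [([189.8, 165.6], 0.41)]}
    [521.3 172.  103.7] 13.265912726298321
machine {'side': [([177.0, 234.6], 0.81)], 'top': [([181.4, 168.8], 0.59)]}
    [555.6 189.5  -7.5] 5.621563639497266
slot {'side': [([159.6, 251.3], 0.92), ([229.1, 293.8], 0.42)], 'top': [([162.4, 170.7], 0.86), ([214.7, 227.5], 0.62)]}
    [613.3 164.3  64.6] 9.71184389376681
scraper {'side': [([320.2, 283.3], 0.82), ([232.2, 294.0], 0.78), ([256.4, 209.0], 0.74)], 'top': [([251.3, 280.6], 0.83), ([176.0, 290.5], 0.79), ([168.3, 360.5], 0.72), ([225.3, 367.1], 0.55)]}
    [ 372.1 -276.1 -192.8] 229.32412301090105
rack {'side': [([241.6, 289.2], 0.87)], 'top': [([177.6, 292.8], 0.72)]}
    [ 547.3 -241.3    0.8] 14.961628064123419
rest {'side': [([231.1, 292.6], 0.62)], 'top': [([175.1, 292.0], 0.73)]}
    [ 556.  -236.6   33.6] 7.440134777378329
pipe {'side': [([201.0, 250.3], 0.95)], 'top': [([191.1, 219.4], 0.72)]}
    [523.1   8.2   1.6] 21.117430372202346
tin {'side': [([186.8, 293.0], 0.62)], 'top': [([175.9, 293.1], 0.22)]}
    [ 545.1 -226.5  184.4] 10.724722355989158
spray {'side': [([214.4, 222.8], 0.95)], 'top': [([217.0, 224.6], 0.68)]}
    [424.5  -3.  -13.3] 3.3601082181081012
oil {'side': [([235.0, 323.6], 0.8)], 'top': [([148.5, 298.5], 0.83)]}
    [ 651.1 -265.2    3.3] 10.059792030636967
```

View pics/s.png

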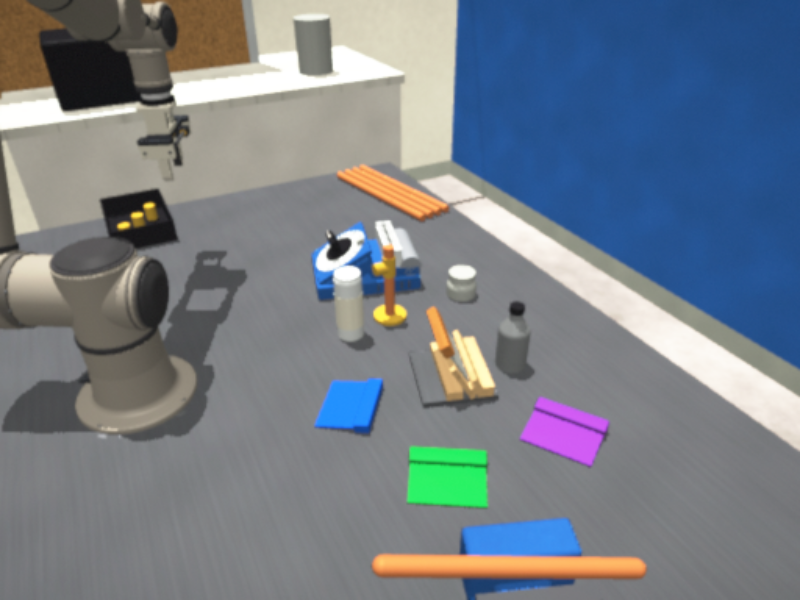

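View pics/t.png

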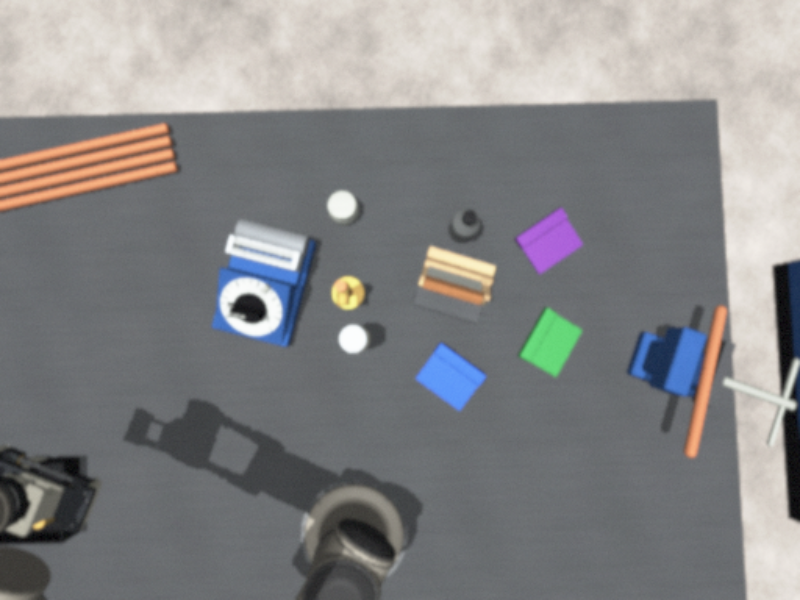

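In both views the sharpener is to the left (side px ~(365,255), top ~(260,285) in the 800×600 views) and the rest to the right (side (455,360), top (455,285)). 

Scraper candidates: the one with the orange-brown grip and steel blade in the rest, side (440,330) / top (455,290). The look-alikes lie flat: blue at top (450,377), green (550,342), purple (550,240). By the description I choose the one in the rest and check it in a crop.

Run:
```python
from h import *
np.set_printoptions(precision=1,suppress=True)
S,T=pickle.load(open("c0.pkl","rb"))
def crop(c,r0,c0,h,w):
    return cv2.resize(c["frame"][r0:r0+h,c0:c0+w,::-1],(400,300),interpolation=cv2.INTER_CUBIC)
# crop boxes 4:3  (row0,col0,h,w)
a=crop(T,135,128,93,124);b=crop(S,135,190,60,80);d=crop(T,145,250,75,100);e=crop(S,185,250,81,108)
cv2.imwrite("pics/c.png",np.vstack([np.hstack([a,b]),np.hstack([d,e])]))
for n in ["machine","rack","scraper"]:
  for k in("side","top"):
    for d in trace(n,k)[:4]:
      m=d["mask"].astype(np.uint8);print(n,k,round(float(d["p"]),2),np.round(d["at"]),m.sum(),cv2.minAreaRect(np.argwhere(m)[:,::-1].astype(np.float32)))
```

```text
machine side 0.59 [163. 235.] 2029 ((233.44436645507812, 165.52316284179688), (46.00463104248047, 68.30339813232422), 83.34557342529297)
machine top 0.97 [179. 163.] 3828 ((167.57449340820312, 179.63182067871094), (55.61640167236328, 73.81619262695312), 15.5241117477417)
rack side 0.74 [243. 291.] 1678 ((288.2586364746094, 240.89657592773438), (47.90939712524414, 46.980918884277344), 68.19859313964844)
rack top 0.62 [170. 293.] 1234 ((291.39453125, 181.0183563232422), (45.97566223144531, 41.18653106689453), 16.699243545532227)
scraper side 0.9 [303. 282.] 1810 ((286.0433044433594, 305.4482421875), (51.73528289794922, 36.89208984375), 3.094058036804199)
scraper side 0.68 [216. 281.] 314 ((284.5793151855469, 219.66854858398438), (47.36992263793945, 8.675614356994629), 64.79888153076172)
scraper side 0.68 [258. 225.] 1131 ((222.78900146484375, 258.1213684082031), (39.458839416503906, 36.03755187988281), 8.746162414550781)
scraper side 0.6 [275. 358.] 1575 ((360.76495361328125, 275.913818359375), (50.01081085205078, 33.04844665527344), 20.136302947998047)
scraper top 0.86 [240. 287.] 1030 ((287.8351135253906, 240.7891845703125), (36.834251403808594, 29.408586502075195), 36.02737808227539)
scraper top 0.76 [185. 288.] 568 ((290.4710998535156, 181.5319061279297), (39.40448760986328, 15.3303861618042), 15.64224624633789)
scraper top 0.76 [154. 350.] 950 ((350.88458251953125, 153.07691955566406), (27.735008239746094, 35.778160095214844), 56.30992889404297)
scraper top 0.57 [218. 355.] 974 ((351.4792175292969, 217.92581176757812), (28.653045654296875, 35.46223068237305), 29.357755661010742)
```

View pics/c.png

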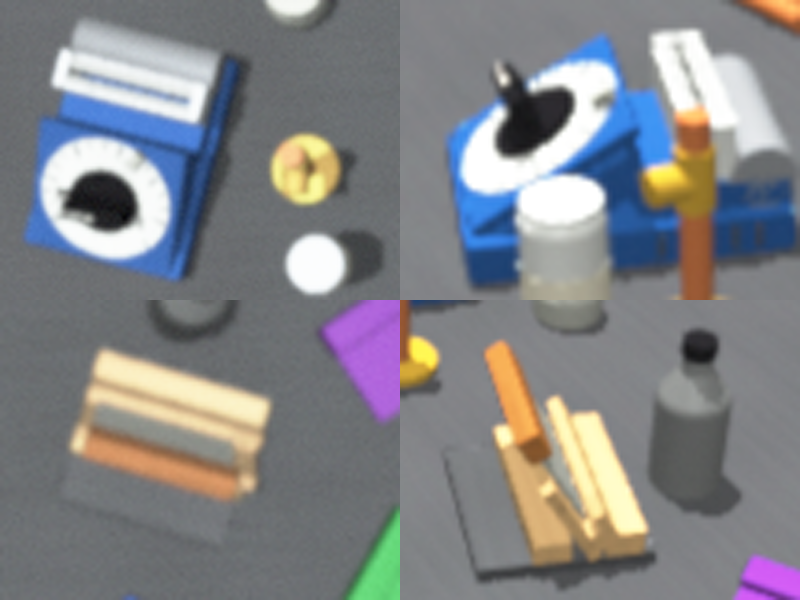

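The crop (bottom tiles) confirms an orange-brown grip on a grey steel blade leaning in the rest. On the dial, the pointer is at the left and the tab at upper right (top tile ~(75,213) and ~(135,158)). Now I fit the poses.

```bash
cat > fit.py <<'E'
from h import *
from scipy.optimize import least_squares
np.set_printoptions(precision=2,suppress=True)
S,T=pickle.load(open("c0.pkl","rb"))
def px(tile,u,v):
    s,r0,c0,du,dv=[(400/124,135,128,0,0),(5,135,190,400,0),(4,145,250,0,300),(400/108,185,250,400,300)][tile]
    return np.array([c0+(u-du+.5)/s-.5, r0+(v-dv+.5)/s-.5])
def Rz(a): c,s=np.cos(a),np.sin(a); return np.array([[c,-s,0],[s,c,0],[0,0,1]])
c30,s30=np.cos(np.pi/6),.5
def run(M,p0):
    def res(p,full=False):
        e=[]
        for tile,u,v,f in M:
            X=np.array(f(p),float); W=Rz(p[2])@X+[p[0],p[1],0]
            e.append(proj(S if tile%2 else T,W)[0]-px(tile,u,v))
        return np.array(e) if full else np.ravel(e)
    r=least_squares(res,p0,loss="soft_l1",f_scale=1); return r.x,res(r.x,True)
E
python3 - <<'E'
from fit import *
P=lambda a,y:(lambda p:(-55+a*c30,y,78+a*s30))
G=lambda x,y:(lambda p:(p[3]+x,y,106))
M=[(0,42,118,P(70,75)),(0,187,153,P(70,-75)),(0,182,280,P(-70,-75)),(0,26,242,P(-70,75)),
(1,605,38,P(70,75)),(1,635,145,P(70,-75)),(1,465,195,P(-70,-75)),(1,452,135,P(-70,75)),
(0,62,50,G(18,74)),(0,212,82,G(18,-74)),(0,203,122,G(-18,-74)),(0,53,88,G(-18,74)),
(1,653,35,G(-18,74)),(1,688,30,G(18,74)),(1,733,132,G(18,-74)),
(0,240,60,lambda p:(120,-85,30))]
x,e=run(M,[540,170,-.24,45]);print(x,np.degrees(x[2]));print(e)
R=Rz(x[2]);O=np.array([x[0],x[1],0])
n=R@[-s30,0,c30];c=O+R@[-55,0,78]; print("n",n,"grip",c+32*n,"slot",O+R@[x[3],0,61])
ex=R@[c30,0,s30];ey=R@[0,1,0]
# polar angle ccw from ey about n... clockwise angle from 'up-slope'
def ang(cm,p,h):
    o,d=ray(cm,p[::-1]); t=((c+h*n-o)@n)/(d@n); q=o+t*d-c; return np.degrees(np.arctan2(-(q@ey),q@ex)),np.hypot(q@ey,q@ex)
print("tab top",ang(T,px(0,135,158),10),"side",ang(S,px(1,603,100),10))
for h in(10,20,30,40): print(h,"ptr top",ang(T,px(0,75,214),h),ang(T,px(0,66,208),h),"side",ang(S,px(1,500,70),h))
print("tri ptr",tri(T,px(0,70,211)[::-1],S,px(1,500,70)[::-1]))
# rack: front board top edge, rear board, foot; rest at (p3,0,35)
def B(off,h,y): # offset across, height along lean
    return lambda p:(p[3]+off*c30-h*s30,y,35+h*c30+off*s30)
def F(x,y,z=0): return lambda p:(x,y,z)
M=[(2,66,500,F(-70,75,5)),(2,222,540,F(-70,-75,5)),(3,480,575,F(-70,-75)),(3,443,450,F(-70,75,5)),(3,652,553,F(70,-75)),
(2,72,447,B(-15,58,75)),(2,248,490,B(-15,58,-75)),
]
x,e=run(M,[545,-240,-.27,10]);print("rack",x,np.degrees(x[2]));print(e)
R=Rz(x[2]);O=np.array([x[0],x[1],0]);print("rest",O+R@[x[3],0,35])
# scraper grip: corners of grip top face etc: fit edge y offset; p=[x,y,yaw,tiltoffset]
def Q(xx,y,z): return lambda p:(xx*c30-z*s30,y,p[3]+z*c30+xx*s30)
M=[(2,90,431,Q(10,62,98)),(2,244,473,Q(10,-62,98)),(2,78,455,Q(-10,62,98)),(2,235,498,Q(-10,-62,98)),
(3,486,347,Q(-10,62,98)),(3,505,341,Q(10,62,98)),(3,526,460,Q(-10,-62,98)),(3,549,443,Q(10,-62,98)),(3,540,462,Q(-10,-62,70))]
for z in (70,): pass
x,e=run(M,[550,-240,-.27,38]);print("scraper origin",x[[0,1,3]],np.degrees(x[2]));print(e)
E
```

```text
[548.31 179.86  -0.27  59.4 ] -15.322347866551553
[[-0.    0.65]
 [ 0.83  1.04]
 [-2.68 -1.44]
 [ 2.39 -0.35]
 [-0.48 -1.06]
 [ 0.22 -3.91]
 [ 0.96  7.42]
 [-0.32 -0.64]
 [ 0.53  0.44]
 [-1.23  1.46]
 [-1.23 -0.07]
 [ 0.45 -0.51]
 [-0.66  0.37]
 [ 1.63  0.41]
 [ 0.82 -1.91]
 [ 0.12  0.39]]
n [-0.48  0.13  0.87] grip [479.84 198.62 105.71] slot [605.6  164.17  61.  ]
tab top (np.float64(22.168893446589017), np.float64(63.783688353098945)) side (np.float64(32.51734126979148), np.float64(66.61678078880267))
10 ptr top (np.float64(-123.03932083346963), np.float64(36.45696820254885)) (np.float64(-111.07351734742403), np.float64(43.182578488690524)) side (np.float64(-98.23517666604825), np.float64(98.3665231863643))
20 ptr top (np.float64(-116.73158395187248), np.float64(30.37028935412813)) (np.float64(-104.28090303712837), np.float64(37.92847470484834)) side (np.float64(-97.57007722108952), np.float64(76.85751388532839))
30 ptr top (np.float64(-107.44812175302823), np.float64(24.829525472995776)) (np.float64(-95.47703828122846), np.float64(33.37065069578361)) side (np.float64(-96.3883841784934), np.float64(55.36690715939903))
40 ptr top (np.float64(-93.47306566627819), np.float64(20.287018258079804)) (np.float64(-84.25542407329894), np.float64(29.829993097601513)) side (np.float64(-93.71082899064633), np.float64(33.929688873696286))
tri ptr (array([481.65, 223.85, 115.9 ]), np.float64(3.3131124425626735))
rack [ 543.8  -230.61   -0.28   13.95] -16.185239601336317
[[-3.05 -0.14]
 [-0.17  0.8 ]
 [ 0.45  1.18]
 [-0.47  1.02]
 [ 1.74  0.32]
 [-0.64 -0.54]
 [-0.17  0.3 ]]
rest [ 557.19 -234.5    35.  ]
scraper origin [ 564.09 -235.98   30.21] -16.447828182186665
[[-0.08  0.42]
 [-0.46  0.03]
 [ 1.35 -0.01]
 [-0.09 -0.72]
 [-0.14  1.91]
 [ 0.53  0.05]
 [-0.57 -3.13]
 [-0.38 -2.27]
 [ 0.36  2.71]]
```

```bash
cat > dial.py <<'E'
from fit import *
def ring(c,r0,c0,h,w,z=8):
    im=cv2.resize(c["frame"][r0:r0+h,c0:c0+w],None,fx=z,fy=z,interpolation=cv2.INTER_CUBIC).astype(int)
    sat=im.max(2)-im.min(2); m=((im.min(2)>115)&(sat<70)).astype(np.uint8)
    cs=cv2.findContours(m,cv2.RETR_EXTERNAL,cv2.CHAIN_APPROX_NONE)[0]
    k=max(cs,key=cv2.contourArea); k=cv2.convexHull(k)
    q=k[:,0].astype(float); q=np.c_[c0+(q[:,0]+.5)/z-.5,r0+(q[:,1]+.5)/z-.5]; return q
E
python3 - <<'E'
from dial import *
P=lambda a,y:(lambda p:(-55+a*c30,y,78+a*s30))
qt=ring(T,165,132,60,62); qs=ring(S,140,195,40,40)
et=cv2.fitEllipse(qt.astype(np.float32));es=cv2.fitEllipse(qs.astype(np.float32));print(et,es,len(qt),len(qs))
C,g=tri(T,et[0][::-1],S,es[0][::-1]);print("panel centre",C,g)
# circle fit: centre(3), yaw, radius; points->plane
def res(p):
    R=Rz(p[3]);n=R@[-s30,0,c30];e=[]
    for cm,q in((T,qt),(S,qs)):
        w=[]
        for u in q:
            o,d=ray(cm,u[::-1]);t=((p[:3]-o)@n)/(d@n);w.append(np.linalg.norm(o+t*d-p[:3])-p[4])
        e+=list(np.array(w)/np.sqrt(len(w)))
    return e
r=least_squares(res,[*C,-.27,60],loss="soft_l1",f_scale=.5);print(r.x,np.degrees(r.x[3]),r.cost)
c=r.x[:3]
for yaw in (r.x[3],-.267):
    R=Rz(yaw);n=R@[-s30,0,c30];ex=R@[c30,0,s30];ey=R@[0,1,0]
    # unwrapped polar darkness profile r 53..69 at height ~5 (tab) per view
    for nm,cm in(("T",T),("S",S)):
        g=cv2.cvtColor(cm["frame"],cv2.COLOR_RGB2GRAY).astype(np.float32)
        out=[]
        A=np.arange(-180,180,4)
        for a in A:
            ar=np.radians(a)
            pts=np.array([c+6*n+rr*(np.cos(ar)*ex-np.sin(ar)*ey) for rr in(55,58,61)])
            uv=proj(cm,pts).astype(np.float32)
            out.append(cv2.remap(g,uv[:,0][None],uv[:,1][None],cv2.INTER_LINEAR).mean())
        out=np.array(out);print(nm,"tab prof",[(int(a),int(v)) for a,v in zip(A,out) if -10<=a<=64])
E
```

```text
((160.31129455566406, 195.96099853515625), (35.929718017578125, 42.77830505371094), 125.94725799560547) ((213.94448852539062, 151.78366088867188), (40.65889358520508, 121.71612548828125), 2.9297690391540527) 69 5
panel centre [489.73 190.7  116.18] 11.797162483127822
[495.84 188.66 107.98   1.27  65.66] 72.99329886526036 45.724314278321685
T tab prof [(-8, 240), (-4, 245), (0, 246), (4, 241), (8, 246), (12, 248), (16, 245), (20, 248), (24, 249), (28, 247), (32, 249), (36, 244), (40, 232), (44, 238), (48, 242), (52, 236), (56, 227), (60, 221), (64, 211)]
S tab prof [(-8, 130), (-4, 131), (0, 131), (4, 131), (8, 130), (12, 130), (16, 129), (20, 128), (24, 128), (28, 129), (32, 129), (36, 130), (40, 130), (44, 131), (48, 131), (52, 129), (56, 128), (60, 127), (64, 126)]
T tab prof [(-8, 242), (-4, 240), (0, 245), (4, 243), (8, 231), (12, 236), (16, 244), (20, 238), (24, 222), (28, 203), (32, 200), (36, 227), (40, 237), (44, 244), (48, 241), (52, 233), (56, 239), (60, 245), (64, 244)]
S tab prof [(-8, 129), (-4, 127), (0, 126), (4, 126), (8, 127), (12, 130), (16, 139), (20, 166), (24, 202), (28, 241), (32, 252), (36, 254), (40, 254), (44, 254), (48, 254), (52, 254), (56, 252), (60, 239), (64, 175)]
```

```bash
sed -i 's/>115/>165/' dial.py
python3 - <<'E'
from dial import *
qt=ring(T,165,132,60,62); qs=ring(S,142,198,32,38); qs=qs[qs[:,1]<171.0]
et=cv2.fitEllipse(qt.astype(np.float32));es=cv2.fitEllipse(qs.astype(np.float32));print(et,es,len(qt),len(qs))
C,g=tri(T,et[0][::-1],S,es[0][::-1]);print("panel centre",C,g)
def res(p):
    R=Rz(p[3]);n=R@[-s30,0,c30];e=[]
    for cm,q,k in((T,qt,0),(S,qs,1)):
        w=[]
        for u in q:
            o,d=ray(cm,u[::-1]);t=((p[:3]-o)@n)/(d@n);w.append(np.linalg.norm(o+t*d-p[:3])-p[4])
        e+=list(np.array(w)/np.sqrt(len(w)))
    return e
r=least_squares(res,[*C,-.267,60],loss="soft_l1",f_scale=.5);print(r.x,np.degrees(r.x[3]),r.cost)
c=r.x[:3];yaw=-.267
R=Rz(yaw);n=R@[-s30,0,c30];ex=R@[c30,0,s30];ey=R@[0,1,0]
print("grip",c+32*n)
# rectified views of panel, 3 px/mm... 2 views at height h
def rect(cm,h,half=72,s=2):
    v,u=np.mgrid[-half*s:half*s,-half*s:half*s]/s
    W=c+h*n-v[...,None]*ex-u[...,None]*ey
    uv=proj(cm,W.reshape(-1,3)).astype(np.float32).reshape(*u.shape,2)
    return cv2.remap(cm["frame"],uv[...,0],uv[...,1],cv2.INTER_CUBIC)[:,:,::-1]
a=np.vstack([np.hstack([rect(T,6),rect(S,6)]),np.hstack([rect(T,42),rect(S,42)])])
for i in(144,432):
  for j in(144,432): cv2.circle(a:=np.ascontiguousarray(a),(j,i),96 ,(0,0,255),1);cv2.circle(a,(j,i),2,(0,255,0),-1)
cv2.imwrite("pics/r.png",a)
E
```

```text
((160.2390899658203, 195.9529266357422), (35.002197265625, 42.33378982543945), 124.92166137695312) ((217.2707977294922, 160.0230712890625), (17.54991340637207, 36.868831634521484), 51.58788299560547) 76 30
panel centre [497.33 199.26  76.54] 0.5776037031281596
[495.89 198.65  79.09  -0.25  67.44] -14.403172364321572 0.34745336484667133
grip [480.46 202.87 106.8 ]
```

View pics/r.png

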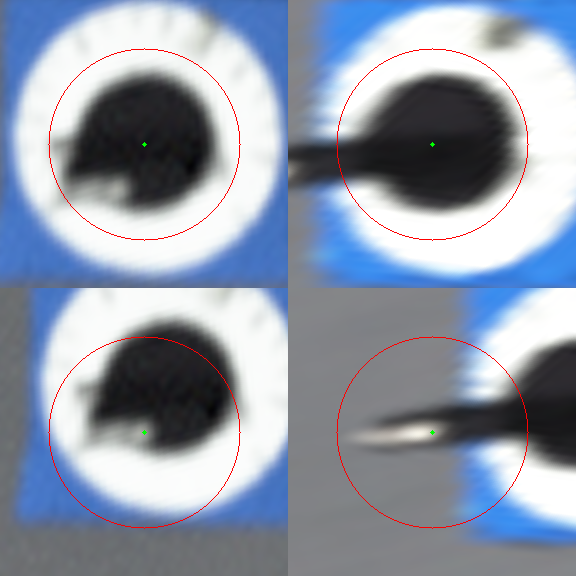

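Both rectified views put the tab ~30° clockwise of up-slope, (205,25) and (503,28). The pointer is at about −94°, so there is ~124° to turn. Now I plan the approach.

```bash
cat > plan.py <<'E'
from h import *
from scipy.spatial.transform import Rotation as Ro
np.set_printoptions(precision=3,suppress=True)
YM=-.262; YR=-.285
def Rz(a): return Ro.from_euler("z",a).as_matrix()
RM=Rz(YM); n=RM@[-.5,0,.75**.5]; ex=RM@[.75**.5,0,.5]; ey=RM@[0,1,0]
GRIP=np.array([480.2,202.3,106.3])
def tool(z,y): y=y-z*(y@z); y/=np.linalg.norm(y); return np.c_[np.cross(y,z),y,z]
def dialR(th,sgn=1):  # th deg clockwise from up-slope
    a=np.radians(th); b=np.cos(a)*ex-np.sin(a)*ey
    return tool(-n,sgn*np.cross(b,n))
def go(p,R):
    o=get_obs(); Rc=Ro.from_euler("xyz",o["tcp_rot"]).as_matrix()
    d=(np.array(p)-o["tool_pos"])/30; w=np.degrees(Ro.from_matrix(R@Rc.T).as_rotvec())/8
    print("shift",d,"turn",w,"rows>=",max(np.abs(d).max(),np.abs(w).max()),np.linalg.norm(w))
def st():
    o=get_obs()
    print({k:np.round(o[k],3).tolist() for k in("time","joint_positions","tool_pos","tcp_rot","contact_force","grip_width","finger_force")})
E
python3 - <<'E'
from plan import *
st()
for s in(1,-1): go(GRIP+80*n,dialR(-94,s))
E
```

```text
{'time': 1.6, 'joint_positions': [1.035, 0.342, 1.524, -0.0, 1.275, -0.146], 'tool_pos': [199.497, 485.625, 240.738], 'tcp_rot': [3.142, 0.0, 2.752], 'contact_force': [0.164, 0.17, -0.099], 'grip_width': 91.865, 'finger_force': 0.0}
shift [ 8.069 -9.099 -2.172] turn [ 1.67  -3.695 -9.594] rows>= 9.594262077650122 10.415928915373776
shift [ 8.069 -9.099 -2.172] turn [-3.897 -1.762 12.341] rows>= 12.341002871031964 13.060867052122097
```

play_rows(
  rows=[
    [[0.672,-0.758,-0.181],[0.139,-0.308,-0.8]],
    [[0.672,-0.758,-0.181],[0.139,-0.308,-0.8]],
    [[0.672,-0.758,-0.181],[0.139,-0.308,-0.8]],
    [[0.672,-0.758,-0.181],[0.139,-0.308,-0.8]],
    [[0.672,-0.758,-0.181],[0.139,-0.308,-0.8]],
    [[0.672,-0.758,-0.181],[0.139,-0.308,-0.8]],
    [[0.672,-0.758,-0.181],[0.139,-0.308,-0.8]],
    [[0.672,-0.758,-0.181],[0.139,-0.308,-0.8]],
    [[0.672,-0.758,-0.181],[0.139,-0.308,-0.8]],
    [[0.672,-0.758,-0.181],[0.139,-0.308,-0.8]],
    [[0.672,-0.758,-0.181],[0.139,-0.308,-0.8]],
    [[0.672,-0.758,-0.181],[0.139,-0.308,-0.8]],
  ],
  hand=0.0,
)

```text
time: 3.1
tool_pos: [442.0, 212.0, 175.6]
tcp_rot: [2.618, 0.034, 1.365]
contact_force: [0.3, 0.4, -0.4]
grip_width: 45.9
finger_force: 0.0
```

Run:
```python
from plan import *
st(); go(GRIP-2*n,dialR(-94,1))
```

```text
{'time': 3.1, 'joint_positions': [0.508, 0.232, 2.026, -0.671, 0.598, 1.214], 'tool_pos': [442.041, 212.049, 175.629], 'tcp_rot': [2.618, 0.034, 1.365], 'contact_force': [0.296, 0.381, -0.438], 'grip_width': 45.888, 'finger_force': 0.0}
shift [ 1.304 -0.334 -2.369] turn [-0.007  0.013  0.032] rows>= 2.368687252682372 0.03490718168515335
```

play_rows(
  rows=[
    [[0,0,0],[-0.453,0.121,0.812]],
    [[0,0,0],[-0.453,0.121,0.812]],
    [[0,0,0],[-0.453,0.121,0.812]],
    [[0,0,0],[-0.453,0.121,0.812]],
    [[0,0,0],[-0.453,0.121,0.812]],
    [[0,0,0],[-0.453,0.121,0.812]],
    [[0,0,0],[-0.453,0.121,0.812]],
    [[0,0,0],[-0.453,0.121,0.812]],
    [[0,0,0],[-0.453,0.121,0.812]],
    [[0,0,0],[-0.453,0.121,0.812]],
    [[0,0,0],[-0.453,0.121,0.812]],
    [[0,0,0],[-0.453,0.121,0.812]],
  ],
)

```text
time: 4.6
tool_pos: [441.4, 212.8, 175.7]
tcp_rot: [-3.1, 0.523, 2.964]
contact_force: [0.1, -0.2, -0.3]
grip_width: 46.4
finger_force: 0.0
```

play_rows(
  rows=[
    [[0,0,0],[-0.453,0.121,0.812]],
    [[0,0,0],[-0.453,0.121,0.812]],
    [[0,0,0],[-0.453,0.121,0.812]],
    [[0,0,0],[-0.453,0.121,0.812]],
    [[0,0,0],[-0.453,0.121,0.812]],
    [[0,0,0],[-0.453,0.121,0.812]],
    [[0,0,0],[-0.453,0.121,0.812]],
    [[0,0,0],[-0.453,0.121,0.812]],
    [[0,0,0],[-0.453,0.121,0.812]],
    [[0,0,0],[-0.453,0.121,0.812]],
    [[0,0,0],[-0.453,0.121,0.812]],
    [[0,0,0],[-0.453,0.121,0.812]],
  ],
)

```text
time: 6.1
tool_pos: [441.5, 212.8, 175.7]
tcp_rot: [-2.619, -0.035, -1.768]
contact_force: [-0.2, -0.9, 0.2]
grip_width: 45.9
finger_force: 0.0
```

Run:
```python
from plan import *
st(); go(GRIP-2*n,dialR(-94,-1))
```

```text
{'time': 6.1, 'joint_positions': [0.509, 0.231, 2.027, -0.667, 0.596, -1.939], 'tool_pos': [441.451, 212.809, 175.711], 'tcp_rot': [-2.619, -0.035, -1.768], 'contact_force': [-0.246, -0.915, 0.187], 'grip_width': 45.939, 'finger_force': 0.0}
shift [ 1.324 -0.359 -2.371] turn [ 0.004  0.001 -0.03 ] rows>= 2.3714303423540826 0.030724316349476505
```

play_rows(
  rows=[
    [[0.22,-0.06,-0.395],[0,0,0]],
    [[0.22,-0.06,-0.395],[0,0,0]],
    [[0.22,-0.06,-0.395],[0,0,0]],
    [[0.22,-0.06,-0.395],[0,0,0]],
    [[0.22,-0.06,-0.395],[0,0,0]],
    [[0.22,-0.06,-0.395],[0,0,0]],
  ],
)

```text
time: 6.85
tool_pos: [481.3, 201.6, 103.1]
tcp_rot: [-2.62, -0.033, -1.773]
contact_force: [0.0, -0.2, 0.1]
grip_width: 45.5
finger_force: 0.0
```

Run:
```python
from plan import *
st(); go(GRIP-2*n,dialR(-94,-1))
S=capture("side");T=capture("top")
a=cv2.resize(T["frame"][150:225,110:210,::-1],(400,300),interpolation=3);b=cv2.resize(S["frame"][105:180,170:270,::-1],(400,300),interpolation=3)
cv2.imwrite("pics/d.png",np.hstack([a,b]))
```

```text
{'time': 6.85, 'joint_positions': [0.437, 0.403, 2.046, -0.893, 0.424, -1.734], 'tool_pos': [481.312, 201.649, 103.098], 'tcp_rot': [-2.62, -0.033, -1.773], 'contact_force': [0.017, -0.154, 0.071], 'grip_width': 45.512, 'finger_force': 0.0}
shift [-0.005  0.013  0.049] turn [-0.012 -0.003  0.003] rows>= 0.049004139278020394 0.012836426098646875
```

View pics/d.png

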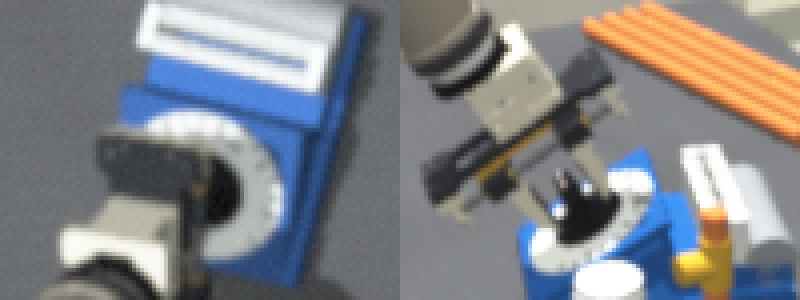

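The side crop shows the fingers straddling the bar around (570,190), clear of panel and tab. I'll close on it.

play_rows(
  rows=[
    [[0,0,0],[0,0,0]],
    [[0,0,0],[0,0,0]],
    [[0,0,0],[0,0,0]],
    [[0,0,0],[0,0,0]],
    [[0,0,0],[0,0,0]],
    [[0,0,0],[0,0,0]],
  ],
  hand=-1,
)

```text
time: 7.7
tool_pos: [481.1, 202.2, 104.9]
tcp_rot: [-2.618, -0.033, -1.771]
contact_force: [-2.9, 0.9, 4.7]
grip_width: 16.0
finger_force: 29.9
```

Run:
```python
from plan import *
st();o=get_obs();print(o["moment"]);print(n)
```

```text
{'time': 7.7, 'joint_positions': [0.439, 0.4, 2.046, -0.89, 0.426, -1.738], 'tool_pos': [481.125, 202.18, 104.871], 'tcp_rot': [-2.618, -0.033, -1.771], 'contact_force': [-2.931, 0.904, 4.658], 'grip_width': 15.966, 'finger_force': 29.858}
[0.128 0.42  0.054]
[-0.483  0.13   0.866]
```

play_rows(
  rows=[
    [[0,0,0],[0.435,-0.117,-0.779]],
    [[0,0,0],[0.435,-0.117,-0.779]],
    [[0,0,0],[0.435,-0.117,-0.779]],
    [[0,0,0],[0.435,-0.117,-0.779]],
    [[0,0,0],[0.435,-0.117,-0.779]],
    [[0,0,0],[0.435,-0.117,-0.779]],
    [[0,0,0],[0.435,-0.117,-0.779]],
    [[0,0,0],[0.435,-0.117,-0.779]],
    [[0,0,0],[0.435,-0.117,-0.779]],
    [[0,0,0],[0.435,-0.117,-0.779]],
    [[0,0,0],[0.435,-0.117,-0.779]],
    [[0,0,0],[0.435,-0.117,-0.779]],
  ],
)

```text
time: 9.2
tool_pos: [480.8, 202.6, 104.6]
tcp_rot: [-3.068, 0.522, 3.029]
contact_force: [-4.4, 4.1, 3.3]
grip_width: 16.0
finger_force: 29.9
```

```bash
cat >> plan.py <<'E'
def dang():
    o=get_obs(); y=Ro.from_euler("xyz",o["tcp_rot"]).as_matrix()[:,1]
    b=np.cross(n,-y)  # y=-(b x n) -> b = n x (b x n)
    return np.degrees(np.arctan2(-(b@ey),b@ex))
E
python3 - <<'E'
from plan import *
st();print(dang(),get_obs()["moment"])
S=capture("side");T=capture("top");pickle.dump((S,T),open("c1.pkl","wb"))
c=GRIP-32*n
def rect(cm,h,half=72,s=4):
    v,u=np.mgrid[-half*s:half*s:2,-half*s:half*s:2]/s
    W=c+h*n-v[...,None]*ex-u[...,None]*ey
    uv=proj(cm,W.reshape(-1,3)).astype(np.float32).reshape(*u.shape,2)
    return cv2.remap(cm["frame"],uv[...,0],uv[...,1],cv2.INTER_CUBIC)[:,:,::-1]
S0,T0=pickle.load(open("c0.pkl","rb"))
cv2.imwrite("pics/e.png",np.vstack([np.hstack([rect(T,5),rect(S,5)]),np.hstack([rect(T0,5),rect(S0,5)])]))
E
```

```text
{'time': 9.2, 'joint_positions': [0.441, 0.4, 2.047, -0.898, 0.427, -0.216], 'tool_pos': [480.82, 202.604, 104.633], 'tcp_rot': [-3.068, 0.522, 3.029], 'contact_force': [-4.391, 4.061, 3.324], 'grip_width': 16.045, 'finger_force': 29.926}
-7.401309049141616 [0.148 0.368 0.133]
```

View pics/e.png

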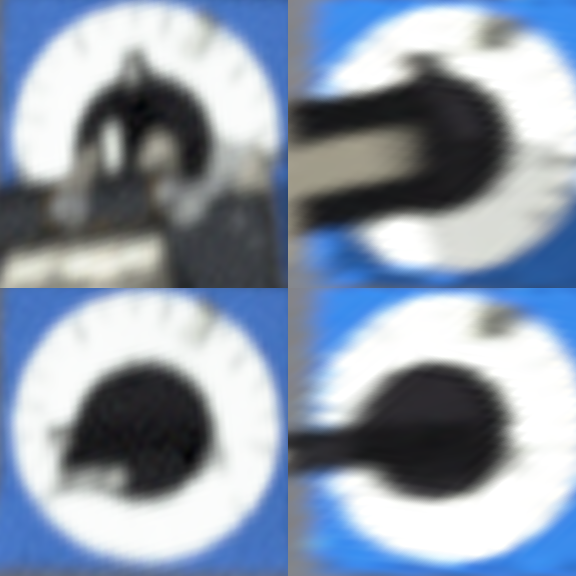

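Top-left tile: the pointer is now at (135,60), about −6°, matching the gripper's −7.4°. The tab, at (207,32) and (495,33), reads ~29.5° in both views. I'll refine it numerically.

Run:
```python
from plan import *
A=np.arange(6,56,3.)
for dc in (0,):
 for f in("c0.pkl","c1.pkl"):
  for nm,cm in zip("ST",pickle.load(open(f,"rb"))):
   g=cm["frame"].min(2).astype(np.float32)
   for h in(2,8):
    out=[]
    for a in np.radians(A):
        P=np.array([GRIP+(h-32)*n+r*(np.cos(a)*ex-np.sin(a)*ey) for r in np.arange(54,66,2)])
        uv=proj(cm,P).astype(np.float32); out.append(cv2.remap(g,uv[:,0][None],uv[:,1][None],cv2.INTER_LINEAR).mean())
    w=np.clip(np.percentile(out,70)-12-np.array(out),0,None); w[(A<15)|(A>45)]=0
    print(f,nm,h,np.int32(out),"cen",(w*A).sum()/w.sum())
```

```text
c0.pkl S 2 [247 242 232 212 185 157 141 140 158 187 218 239 249 252 252 252 248] cen 25.342637865473606
c0.pkl S 8 [252 252 251 250 247 240 226 204 187 183 201 224 243 251 253 253 253] cen 31.648023042973584
c0.pkl T 2 [237 228 232 241 240 232 220 205 194 202 223 233 239 243 240 232 230] cen 29.901357393688865
c0.pkl T 8 [244 236 235 242 242 235 226 214 205 214 234 242 246 246 242 235 237] cen 29.534550534364783
c1.pkl S 2 [248 243 234 214 187 160 143 142 160 189 219 240 250 253 253 252 248] cen 25.352750153129932
c1.pkl S 8 [253 252 251 250 247 239 226 204 189 186 202 225 244 252 254 254 253] cen 31.572576100332917
c1.pkl T 2 [239 230 234 242 241 234 222 209 198 207 225 234 241 244 241 234 232] cen 29.87949106877765
c1.pkl T 8 [245 238 237 244 243 237 228 218 209 218 235 243 247 248 243 236 239] cen 29.585190192595125
```

play_rows(
  rows=[
    [[0,0,0],[0.446,-0.12,-0.799]],
    [[0,0,0],[0.446,-0.12,-0.799]],
    [[0,0,0],[0.446,-0.12,-0.799]],
    [[0,0,0],[0.446,-0.12,-0.799]],
    [[0,0,0],[0.446,-0.12,-0.799]],
    [[0,0,0],[0,0,0]],
    [[0,0,0],[0,0,0]],
  ],
)

```text
time: 10.18
tool_pos: [480.9, 202.9, 104.6]
tcp_rot: [2.864, 0.453, 2.304]
contact_force: [-4.2, 5.5, 3.2]
grip_width: 15.8
finger_force: 30.0
```

Run:
```python
from plan import *
st();print(dang())
S=capture("side");T=capture("top");pickle.dump((S,T),open("c2.pkl","wb"))
for q in("dial_tip","mark_tip"): print(q,[(d["at"],d["p"]) for d in pinpoint(q,"top")[:2]],[(d["at"],d["p"]) for d in pinpoint(q,"side")[:2]])
def rect(cm,h,s=6,x0=-20,x1=60,y0=0,y1=75):
    v,u=np.mgrid[-y1*s:-y0*s,x0*s:x1*s]/s
    W=GRIP+(h-32)*n-v[...,None]*ex-u[...,None]*ey
    uv=proj(cm,W.reshape(-1,3)).astype(np.float32).reshape(*u.shape,2)
    return cv2.remap(cm["frame"],uv[...,0],uv[...,1],cv2.INTER_CUBIC)[:,:,::-1]
S1,T1=pickle.load(open("c1.pkl","rb"))
I=np.hstack([cv2.resize(rect(T,8),(400,375)),cv2.resize(rect(S,8),(400,375))])
cv2.imwrite("pics/f.png",I)
```

```text
{'time': 10.175, 'joint_positions': [0.442, 0.401, 2.046, -0.897, 0.428, 0.424], 'tool_pos': [480.938, 202.869, 104.636], 'tcp_rot': [2.864, 0.453, 2.304], 'contact_force': [-4.199, 5.477, 3.158], 'grip_width': 15.792, 'finger_force': 29.984}
29.30827520117821
dial_tip [([188.7, 169.6], 0.8), ([176.0, 293.4], 0.36)] [([157.4, 225.9], 0.5)]
mark_tip [([187.8, 168.8], 0.59)] [([158.0, 227.6], 0.53)]
```

View pics/f.png

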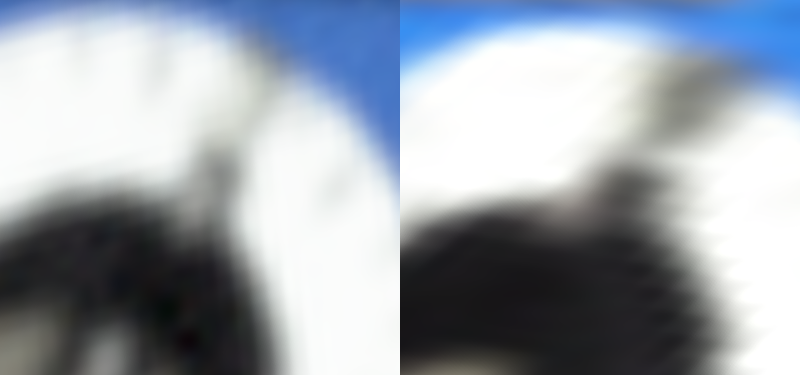

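The nose at (218,160) and tab at (240,100) nearly line up, but the tab has a bright top and a dark shaded side, so its darkness centroid is biased. I'll fit a rendered box instead.

```bash
cat > tab.py <<'E'
from plan import *
from scipy.optimize import nnls
RING=68
def fit(cms,which,A,sh=(0,),sig=.9,Z=8,r0=52,r1=70,w=10,h=10,dx=0,dy=0):
    best=[]
    for a in A:
      for s in sh:
        tot=0;cols=[]
        for cm in cms:
            t=np.radians(a);rd=np.cos(t)*ex-np.sin(t)*ey;tg=-np.sin(t)*ex-np.cos(t)*ey
            c=GRIP-32*n+dx*ex+dy*ey
            cor=lambda r,q,k:c+r*rd+q*tg+k*n
            uvc=proj(cm,cor(61,0,5))[0];x0,y0=np.int32(np.round(uvc))-8;N=17
            def poly(P):
                uv=(proj(cm,np.array(P))-[x0,y0]+.5)*Z;m=np.zeros((N*Z,N*Z),np.uint8)
                cv2.fillPoly(m,[np.int32(np.round(uv*16))],1,shift=4);return m
            ringm=poly([c+RING*(np.cos(q)*ex-np.sin(q)*ey) for q in np.linspace(0,2*np.pi,90)])
            faces=[]
            o=-cam(cm)[1].T@cam(cm)[2]; v=o-cor(61,0,5)
            W=w/2
            if s: faces.append(poly([cor(r0,W,0),cor(r1,W,0),cor(r1,W+s,0),cor(r0,W+s,0)]))
            if v@tg>0: faces.append(poly([cor(r0,W,0),cor(r1,W,0),cor(r1,W,h),cor(r0,W,h)]))
            else: faces.append(poly([cor(r0,-W,0),cor(r1,-W,0),cor(r1,-W,h),cor(r0,-W,h)]))
            e=r0 if v@rd<0 else r1
            faces.append(poly([cor(e,-W,0),cor(e,W,0),cor(e,W,h),cor(e,-W,h)]))
            faces.append(poly([cor(r0,-W,h),cor(r1,-W,h),cor(r1,W,h),cor(r0,W,h)]))
            L=np.where(ringm>0,1,0)
            for i,f in enumerate(faces): L=np.where(f>0,i+2,L)
            B=[]
            for i in range(len(faces)+2):
                m=cv2.GaussianBlur((L==i).astype(np.float32),(0,0),sig*Z);B.append(cv2.resize(m,(N,N),interpolation=cv2.INTER_AREA).ravel())
            B=np.array(B).T
            I=cm["frame"][y0:y0+N,x0:x0+N].reshape(-1,3).astype(float)
            yy,xx=np.mgrid[0:N,0:N];uu=np.c_[xx.ravel()+x0,yy.ravel()+y0]
            # keep pixels near tab and outside the dial disc
            cp=cor(61,0,5);keep=np.hypot(*(uu-proj(cm,cp)[0]).T)<6
            wts=[]
            for u in uu:
                oo,d=ray(cm,u[::-1]);tt=((c-oo)@n)/(d@n);wts.append(np.linalg.norm(oo+tt*d-c)>51)
            keep&=np.array(wts)
            for ch in range(3):
                x,r=nnls(B[keep],I[keep,ch]);tot+=r*r
                if ch==0:cols.append(np.int32(x))
        best.append((tot/keep.sum(),a,s,[k.tolist() for k in cols]))
    return sorted(best,key=lambda b:b[0])
E
python3 - <<'E'
from tab import *
S,T=pickle.load(open("c0.pkl","rb"))
A=np.arange(18,38,1.)
for nm,cm in(("T",T),("S",S)):
  for sig in(.6,.9):
    for s in (0,3,5): 
        b=fit([cm],0,A,(s,),sig);print(nm,sig,s,[(round(x[0]),x[1]) for x in b[:4]],b[0][3])
E
```

```text
T 0.6 0 [(185, np.float64(29.0)), (195, np.float64(30.0)), (246, np.float64(28.0)), (281, np.float64(31.0))] [[71, 237, 450, 117, 204]]
T 0.6 3 [(188, np.float64(29.0)), (193, np.float64(28.0)), (210, np.float64(27.0)), (210, np.float64(30.0))] [[70, 239, 192, 0, 116, 209]]
T 0.6 5 [(227, np.float64(29.0)), (228, np.float64(28.0)), (246, np.float64(30.0)), (255, np.float64(27.0))] [[69, 240, 200, 0, 115, 209]]
T 0.9 0 [(103, np.float64(30.0)), (106, np.float64(29.0)), (166, np.float64(28.0)), (176, np.float64(31.0))] [[66, 243, 106, 112, 206]]
T 0.9 3 [(108, np.float64(29.0)), (109, np.float64(30.0)), (115, np.float64(28.0)), (141, np.float64(27.0))] [[64, 245, 192, 243, 111, 209]]
T 0.9 5 [(133, np.float64(30.0)), (134, np.float64(29.0)), (138, np.float64(28.0)), (174, np.float64(27.0))] [[63, 246, 214, 7, 110, 212]]
S 0.6 0 [(341, np.float64(27.0)), (376, np.float64(28.0)), (415, np.float64(30.0)), (417, np.float64(33.0))] [[65, 258, 124, 130, 241]]
S 0.6 3 [(351, np.float64(32.0)), (353, np.float64(33.0)), (366, np.float64(31.0)), (368, np.float64(27.0))] [[61, 255, 347, 184, 92, 158]]
S 0.6 5 [(366, np.float64(33.0)), (372, np.float64(32.0)), (396, np.float64(34.0)), (396, np.float64(27.0))] [[59, 253, 294, 206, 94, 144]]
S 0.9 0 [(382, np.float64(33.0)), (391, np.float64(34.0)), (418, np.float64(32.0)), (447, np.float64(27.0))] [[57, 265, 237, 81, 114]]
S 0.9 3 [(294, np.float64(33.0)), (310, np.float64(32.0)), (328, np.float64(34.0)), (333, np.float64(31.0))] [[54, 260, 469, 197, 81, 135]]
S 0.9 5 [(305, np.float64(33.0)), (327, np.float64(32.0)), (331, np.float64(34.0)), (369, np.float64(31.0))] [[54, 260, 350, 205, 81, 133]]
```

play_rows(
  rows=[
    [[0,0,0],[0,0,0]],
    [[0,0,0],[0,0,0]],
    [[0,0,0],[0,0,0]],
    [[0,0,0],[0,0,0]],
    [[-0.161,0.043,0.289],[0,0,0]],
    [[-0.322,0.087,0.577],[0,0,0]],
    [[-0.322,0.087,0.577],[0,0,0]],
    [[-0.322,0.087,0.577],[0,0,0]],
    [[-0.322,0.087,0.577],[0,0,0]],
    [[-0.322,0.087,0.577],[0,0,0]],
    [[0,0,0.8],[0,0,0]],
    [[0,0,0.8],[0,0,0]],
  ],
  hand=0,
)

```text
time: 11.98
tool_pos: [427.1, 216.5, 248.9]
tcp_rot: [2.865, 0.453, 2.304]
contact_force: [1.0, 0.6, -0.5]
grip_width: 45.7
finger_force: 0.0
```

```bash
cat >> plan.py <<'E'
RR=Rz(YR); zs=RR@[-.5,0,.75**.5]; xs=RR@[.75**.5,0,.5]; ys=RR@[0,1,0]
E
python3 - <<'E'
from plan import *
st()
S=capture("side");T=capture("top");pickle.dump((S,T),open("c3.pkl","wb"))
for k in("dial_tip","mark_tip"): print(k,[[(np.round(d["at"],1).tolist(),round(d["p"],2)) for d in pinpoint(k,c)[:1]] for c in("top","side")])
# scraper grip: colour mask centroids, fits
for nm,cm,(r0,c0,h,w) in(("T",T,(145,250,75,100)),("S",S,(185,250,81,108))):
    im=cm["frame"][r0:r0+h,c0:c0+w].astype(int)
    m=((im[...,0]-im[...,2]>60)&(im[...,0]-im[...,1]>38)).astype(np.uint8)
    k=max(cv2.findContours(m,cv2.RETR_EXTERNAL,cv2.CHAIN_APPROX_NONE)[0],key=cv2.contourArea)
    print(nm,cv2.contourArea(k),cv2.boxPoints(cv2.minAreaRect(k))+[c0,r0],cv2.minAreaRect(k)[1:])
    np.save(nm+"mask.npy",np.argwhere(cv2.drawContours(np.zeros_like(m),[k],-1,1,-1))+[r0,c0])
E
```

```text
{'time': 11.975, 'joint_positions': [0.538, 0.108, 1.935, -0.533, 0.789, 0.062], 'tool_pos': [427.123, 216.518, 248.894], 'tcp_rot': [2.865, 0.453, 2.304], 'contact_force': [0.95, 0.573, -0.526], 'grip_width': 45.721, 'finger_force': 0.0}
dial_tip [[([187.7, 166.0], 0.94)], [([153.9, 228.0], 0.73)]]
mark_tip [[([187.3, 168.2], 0.48)], [([158.1, 227.6], 0.38)]]
T 231.0 [[269.656 183.417]
 [271.678 176.772]
 [309.799 188.374]
 [307.777 195.019]] ((39.8475456237793, 6.946284294128418), 16.927513122558594)
S 407.0 [[271.927 196.849]
 [283.268 194.486]
 [294.799 249.834]
 [283.458 252.196]] ((56.5361213684082, 11.584601402282715), 78.2317123413086)
```

```bash
cat > scr.py <<'E'
from plan import *
from scipy.optimize import minimize
def orange(cm):
    im=cm["frame"].astype(float); return np.clip((im[...,0]-im[...,1]-25)/45,0,1)
def hull(cm,P,box,Z=6,sig=.8):
    r0,c0,h,w=box; uv=(proj(cm,P)-[c0,r0]+.5)*Z
    m=np.zeros((h*Z,w*Z),np.float32);cv2.fillConvexPoly(m,np.int32(np.round(cv2.convexHull(uv.astype(np.float32))*16)),1.,shift=4)
    return cv2.resize(cv2.GaussianBlur(m,(0,0),sig*Z),(w,h),interpolation=cv2.INTER_AREA)
BOX=np.array([[x,y,z] for x in(-10,10) for y in(-62,62) for z in(70,98)],float)
def fitscr(T,S,bT,bS,p0,tilt=-np.pi/6,use="TS",zfix=None):
    D=[(c,o[b[0]:b[0]+b[2],b[1]:b[1]+b[3]],b) for k,c,o,b in(("T",T,orange(T),bT),("S",S,orange(S),bS)) if k in use]
    def cost(p):
        R=Rz(p[3]/50)@Ro.from_euler("y",tilt).as_matrix()
        W=BOX@R.T+[p[0],p[1],p[2]]
        e=sum(((hull(c,W,b)-o)**2).sum() for c,o,b in D)
        return e+(0 if zfix is None else 1e3*(p[2]-zfix)**2)
    r=minimize(cost,p0,method="Nelder-Mead",options=dict(initial_simplex=np.array([p0]+[np.array(p0)+12*np.eye(4)[i]*(.4 if i==3 else 1) for i in range(4)]),maxiter=400))
    return r.x,r.fun
E
python3 - <<'E'
from scr import *
S,T=pickle.load(open("c3.pkl","rb"));p0=[560,-236,35,-.28*50]
bT=(168,262,35,55);bS=(185,265,52,42)
for z in(-30,):
  for use in("TS","T","S"):
    x,f=fitscr(T,S,bT,bS,p0,use=use,zfix=None if use=="TS" else 33);print(use,x[:3],np.degrees(x[3]/50),f)
    R=Rz(x[3]/50)@Ro.from_euler("y",-np.pi/6).as_matrix();print("grip centre",R@[0,0,84]+x[:3])
g=orange(S)[185:237,265:307];print(np.int32(g[::3,::2]*9))
S0=S;c=GRIP-32*n
for nm,cm in(("T",T),("S",S)):
    f=cm["frame"].min(2).astype(np.float32)
    for h in(10,14,18):
      for r in(42,46):
        a=np.arange(5,56,4.);P=np.array([c+h*n+r*(np.cos(t)*ex-np.sin(t)*ey) for t in np.radians(a)]);uv=proj(cm,P).astype(np.float32)
        v=cv2.remap(f,uv[:,:1],uv[:,1:],1).ravel();w=np.clip(np.percentile(v,75)-15-v,0,None);print(nm,h,r,np.int32(v),(w*a).sum()/w.sum())
E
```

```text
TS [ 558.578 -232.538   33.894] -17.367537456695032 116.93227427401352
grip centre [ 518.493 -220.001  106.64 ]
T [ 559.292 -229.751   33.   ] -16.11444280635513 81.49408433675637
grip centre [ 518.942 -218.093  105.746]
S [ 561.07  -226.553   33.   ] -17.61698575498107 38.347484028913385
grip centre [ 521.04  -213.841  105.746]
[[0 0 0 0 0 0 0 0 0 0 0 0 0 0 0 0 0 0 0 0 0]
 [0 0 0 0 0 0 0 0 0 0 0 0 0 0 0 0 0 0 0 0 0]
 [0 0 0 0 0 0 0 0 0 0 0 0 0 0 0 0 0 0 0 0 0]
 [0 0 0 0 0 0 0 0 0 0 0 0 0 0 0 0 0 0 0 0 0]
 [0 0 0 0 0 8 9 3 0 0 0 0 0 0 0 0 0 0 0 0 0]
 [0 0 0 0 9 9 9 9 1 0 0 0 0 0 0 0 0 0 0 0 0]
 [0 0 0 0 0 9 8 9 9 0 0 0 0 0 0 0 0 0 0 0 0]
 [0 0 0 0 0 9 9 9 9 4 0 0 0 0 0 0 0 0 0 0 0]
 [0 0 0 0 0 0 9 9 8 9 0 0 0 0 0 0 0 0 0 0 0]
 [0 0 0 0 0 0 9 9 9 9 7 0 0 0 1 0 0 0 0 0 0]
 [0 0 0 0 0 0 0 9 9 8 9 0 0 0 0 1 0 0 0 0 0]
 [0 0 0 0 0 0 0 7 9 9 8 7 0 1 0 0 0 0 0 0 0]
 [0 0 0 0 0 0 0 0 9 9 9 8 1 0 0 0 1 0 0 0 0]
 [0 0 0 0 0 0 0 2 5 4 4 4 5 0 0 0 0 0 0 0 0]
 [0 0 0 0 0 0 0 3 3 2 4 3 1 0 0 0 0 0 0 0 0]
 [0 0 0 0 0 0 0 2 3 3 3 2 0 0 0 0 0 0 0 0 0]
 [0 0 0 0 0 0 0 0 3 3 3 2 3 0 0 0 0 0 0 0 0]
 [0 
[... 307 characters left out ...]
 208 173 152 144 164 210 228 239 241] 31.173977870782494
T 18 42 [140 128 120 115 113 113 114 104  86 100 114 131 143] 37.288867250892565
T 18 46 [216 210 201 198 177 156 146 130 143 176 202 216 224] 31.498255453219556
S 10 42 [254 253 252 242 230 188 139 108  81  80  72  65  70] 41.57885776850265
S 10 46 [255 255 254 252 239 220 164 122  84  98 106 120 120] 41.21186906439348
S 14 42 [253 252 249 237 217 185 149 125 102  78  58  39  35] 42.53489953230975
S 14 46 [254 254 254 254 253 245 230 173 129  96  76  53  50] 44.87472677642068
S 18 42 [253 254 252 247 223 179 132  87  68  63  46  35  29] 41.575081762767084
S 18 46 [253 254 254 254 253 241 215 169 124 100  77  54  35] 44.655836428388334
```

```bash
sed -i 's/-25)\/45/-42)\/30/' scr.py
python3 - <<'E'
from scr import *
S,T=pickle.load(open("c3.pkl","rb"));p0=[560,-236,35,-.28*50]
bT=(168,262,35,55);bS=(185,265,52,42)
for use,zf in(("TS",None),("TS",33),("T",33),("S",33)):
    x,f=fitscr(T,S,bT,bS,p0,use=use,zfix=zf);R=Rz(x[3]/50)@Ro.from_euler("y",-np.pi/6).as_matrix()
    print(use,x[:3],np.degrees(x[3]/50),f,"grip centre",R@[0,0,84]+x[:3])
st()
G=np.array([518.7,-218.,106.4])
for s in(1,-1):
    Rt=tool(-zs,s*xs); print(s); go(G+100*zs,Rt)
E
```

```text
TS [ 559.085 -230.231   36.986] -17.512592178674208 198.3984118695328 grip centre [ 519.032 -217.593  109.732]
TS [ 560.684 -228.172   33.001] -16.320301896578304 200.80248931298007 grip centre [ 520.376 -216.37   105.747]
T [ 558.926 -229.234   33.   ] -16.476744300251195 143.98414542161288 grip centre [ 518.651 -217.321  105.746]
S [ 561.331 -226.487   33.   ] -17.313101209780758 51.07565692178752 grip centre [ 521.234 -213.988  105.746]
{'time': 12.275, 'joint_positions': [0.538, 0.111, 1.938, -0.535, 0.785, 0.066], 'tool_pos': [427.217, 216.004, 246.702], 'tcp_rot': [2.867, 0.453, 2.304], 'contact_force': [0.665, -0.07, 0.169], 'grip_width': 45.92, 'finger_force': 0.0}
1
shift [  1.45  -13.998  -1.79 ] turn [ 3.675 -1.032 -6.725] rows>= 13.998205528565741 7.732991181840807
-1
shift [  1.45  -13.998  -1.79 ] turn [-7.145  2.026 12.764] rows>= 13.998205528565741 14.76737551782734
```

play_rows(
  rows=[
    [[0.1,-0.95,0.1],[0.306,-0.086,-0.56]],
    [[0.1,-0.95,0.1],[0.306,-0.086,-0.56]],
    [[0.1,-0.95,0],[0.306,-0.086,-0.56]],
    [[0.1,-0.95,0],[0.306,-0.086,-0.56]],
    [[0.1,-0.95,0],[0.306,-0.086,-0.56]],
    [[0.1,-0.95,0],[0.306,-0.086,-0.56]],
    [[0.1,-0.95,0],[0.306,-0.086,-0.56]],
    [[0.1,-0.95,0],[0.306,-0.086,-0.56]],
    [[0.1,-0.95,0],[0.306,-0.086,-0.56]],
    [[0.1,-0.95,0],[0.306,-0.086,-0.56]],
    [[0.1,-0.95,0],[0.306,-0.086,-0.56]],
    [[0.1,-0.95,0],[0.306,-0.086,-0.56]],
  ],
)

```text
time: 13.78
tool_pos: [463.3, -126.5, 252.5]
tcp_rot: [2.619, -0.001, 1.283]
contact_force: [0.4, -0.3, -0.3]
grip_width: 46.2
finger_force: 0.0
```

```bash
sed -i 's/YR=-.285/YR=-.291/' plan.py; echo 'G=np.array([519.3,-216.8,106.8])' >> plan.py
python3 - <<'E'
from plan import *
st(); Rt=tool(-zs,xs); go(G+60*zs,Rt); print(zs)
E
```

```text
{'time': 13.775, 'joint_positions': [-0.492, 0.004, 2.036, 0.183, 0.595, -0.329], 'tool_pos': [463.309, -126.527, 252.466], 'tcp_rot': [2.619, -0.001, 1.283], 'contact_force': [0.362, -0.298, -0.329], 'grip_width': 46.154, 'finger_force': 0.0}
shift [ 0.908 -2.722 -3.123] turn [-0.008 -0.002 -0.019] rows>= 3.123478276568951 0.021202636584107717
[-0.479  0.143  0.866]
```

play_rows(
  rows=[
    [[0.182,-0.544,-0.625],[0,0,0]],
    [[0.182,-0.544,-0.625],[0,0,0]],
    [[0.182,-0.544,-0.625],[0,0,0]],
    [[0.182,-0.544,-0.625],[0,0,0]],
    [[0.182,-0.544,-0.625],[0,0,0]],
    [[0.198,-0.059,-0.358],[0,0,0]],
    [[0.198,-0.059,-0.358],[0,0,0]],
    [[0.198,-0.059,-0.358],[0,0,0]],
    [[0.198,-0.059,-0.358],[0,0,0]],
    [[0.198,-0.059,-0.358],[0,0,0]],
  ],
)

```text
time: 15.02
tool_pos: [521.7, -217.9, 109.9]
tcp_rot: [2.623, -0.005, 1.289]
contact_force: [-0.4, 0.7, 0.1]
grip_width: 45.9
finger_force: 0.0
```

Run:
```python
from plan import *
st(); Rt=tool(-zs,xs); go(G-2*zs,Rt)
S=capture("side");T=capture("top")
a=cv2.resize(T["frame"][145:220,240:340,::-1],(400,300),interpolation=3);b=cv2.resize(S["frame"][160:250,230:350,::-1],(400,300),interpolation=3)
cv2.imwrite("pics/g.png",np.hstack([a,b]))
```

```text
{'time': 15.025, 'joint_positions': [-0.624, 0.394, 2.029, 0.658, 0.283, -0.937], 'tool_pos': [521.722, -217.875, 109.901], 'tcp_rot': [2.623, -0.005, 1.289], 'contact_force': [-0.351, 0.73, 0.105], 'grip_width': 45.929, 'finger_force': 0.0}
shift [-0.049  0.026 -0.161] turn [-0.042 -0.023 -0.069] rows>= 0.16110440915780325 0.08338615313882625
```

View pics/g.png

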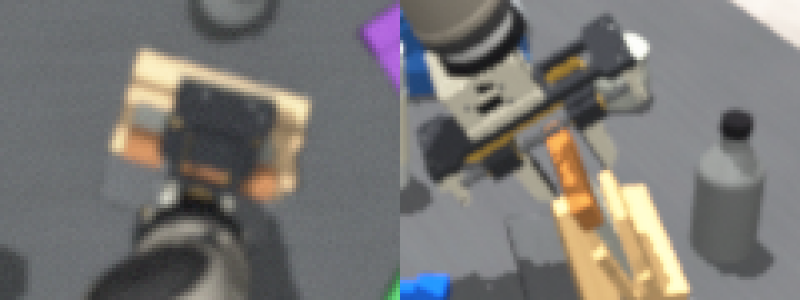

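In the side crop the fingers (540,170) and (600,150) straddle the orange grip at (570,175), clear of the boards. Joint 5 is near its limit, so the grasp sits ~4 mm high, which is fine. Closing.

play_rows(
  rows=[
    [[0,0,0],[0,0,0]],
    [[0,0,0],[0,0,0]],
    [[0,0,0],[0,0,0]],
    [[0,0,0],[0,0,0]],
    [[0,0,0],[0,0,0]],
    [[0,0,0],[0,0,0]],
  ],
  hand=-1,
)

```text
time: 15.88
tool_pos: [521.2, -218.3, 110.7]
tcp_rot: [2.622, -0.004, 1.289]
contact_force: [-5.2, 0.8, 5.4]
grip_width: 19.9
finger_force: 29.7
```

Run:
```python
from plan import *
st()
```

```text
{'time': 15.875, 'joint_positions': [-0.626, 0.392, 2.03, 0.657, 0.283, -0.936], 'tool_pos': [521.188, -218.264, 110.691], 'tcp_rot': [2.622, -0.004, 1.289], 'contact_force': [-5.157, 0.791, 5.441], 'grip_width': 19.914, 'finger_force': 29.732}
```

play_rows(
  rows=[
    [[-0.1,0.03,0.18],[0,0,0]],
    [[-0.2,0.06,0.361],[0,0,0]],
    [[-0.2,0.06,0.361],[0,0,0]],
    [[-0.2,0.06,0.361],[0,0,0]],
    [[-0.2,0.06,0.361],[0,0,0]],
    [[-0.2,0.06,0.361],[0,0,0]],
    [[-0.2,0.06,0.361],[0,0,0]],
    [[-0.2,0.06,0.361],[0,0,0]],
    [[0,0,0.8],[0,0,0]],
    [[0,0,0.8],[0,0,0]],
    [[0,0,0.8],[0,0,0]],
    [[0,0,0.8],[0,0,0]],
  ],
)

```text
time: 17.38
tool_pos: [475.9, -204.7, 288.8]
tcp_rot: [2.622, -0.004, 1.288]
contact_force: [0.8, -0.5, -3.0]
grip_width: 20.3
finger_force: 29.8
```

```bash
cat >> plan.py <<'E'
SLOT=np.array([606.,165.5,61.])
RD=tool(np.array([0,0,-1.]),RM@[1.,0,0])
E
python3 - <<'E'
from plan import *
st(); go([SLOT[0],SLOT[1],320],RD)
E
```

```text
{'time': 17.375, 'joint_positions': [-0.668, 0.042, 1.885, 0.282, 0.749, -0.546], 'tool_pos': [475.853, -204.716, 288.839], 'tcp_rot': [2.622, -0.004, 1.288], 'contact_force': [0.765, -0.46, -2.969], 'grip_width': 20.263, 'finger_force': 29.785}
shift [ 4.338 12.341  1.039] turn [0.974 3.59  0.152] rows>= 12.340533436762463 3.7226353389868057
```

play_rows(
  rows=[
    [[0.36,0.98,0.15],[0.081,0.3,0.013]],
    [[0.36,0.98,0.15],[0.081,0.3,0.013]],
    [[0.36,0.98,0.15],[0.081,0.3,0.013]],
    [[0.36,0.98,0.15],[0.081,0.3,0.013]],
    [[0.36,0.98,0.15],[0.081,0.3,0.013]],
    [[0.36,0.98,0.15],[0.081,0.3,0.013]],
    [[0.36,0.98,0.03],[0.081,0.3,0.013]],
    [[0.36,0.98,0.03],[0.081,0.3,0.013]],
    [[0.36,0.98,0.03],[0.081,0.3,0.013]],
    [[0.36,0.98,0.03],[0.081,0.3,0.013]],
    [[0.36,0.98,0.03],[0.081,0.3,0.013]],
    [[0.36,0.98,0.03],[0.081,0.3,0.013]],
  ],
)

```text
time: 18.88
tool_pos: [606.1, 148.7, 320.6]
tcp_rot: [-3.14, 0.0, 1.309]
contact_force: [0.8, -0.5, -1.8]
grip_width: 19.8
finger_force: 30.0
```

```bash
cat > guide.py <<'E'
from scr import *
# guide top outline (36x148 at z~106) white, before arm came: use c0/c3 pictures
def white(cm):
    im=cm["frame"].astype(float); return im
def fitguide(T,S,p0,ztop=106):
    c0=p0
    def model(p,cm,box,Z=6,sig=.9):
        r0,cc,h,w=box;R=Rz(p[2]/50)
        f=lambda a,b:(proj(cm,np.array([[x*a,y*b,0] for x,y in((-1,-1),(1,-1),(1,1),(-1,1))])@R.T+[p[0],p[1],ztop])-[cc,r0]+.5)*Z
        L=[]
        for a,b in((18,74),(4,64)):
            m=np.zeros((h*Z,w*Z),np.float32);cv2.fillPoly(m,[np.int32(np.round(f(a,b)*16))],1.,shift=4);L.append(cv2.resize(cv2.GaussianBlur(m,(0,0),sig*Z),(w,h),interpolation=cv2.INTER_AREA).ravel())
        return np.array(L)
    def cost(p,cms):
        e=0
        for cm,box in cms:
            r0,cc,h,w=box;I=cm["frame"][r0:r0+h,cc:cc+w].min(2).astype(float).ravel()
            L=model(p,cm,box);near=cv2.dilate((L[0].reshape(h,w)>.5).astype(np.uint8),np.ones((3,3))).ravel()>0
            B=np.c_[np.ones(near.sum()),L[:,near].T];x,r,_,_=np.linalg.lstsq(B,I[near],rcond=None)
            e+=((I[near]-B@x)**2).sum()/((I[near]-I[near].mean())**2).sum()
        return e
    out=[]
    for cms in([(T,(140,135,50,75)),(S,(130,235,45,35))],[(T,(140,135,50,75))]):
        r=minimize(cost,p0,args=(cms,),method="Nelder-Mead",options=dict(initial_simplex=np.array([p0]+[np.array(p0)+d for d in np.eye(3)*[8,8,3]])))
        out.append((r.x[:2],np.degrees(r.x[2]/50),r.fun))
    return out
E
python3 - <<'E'
from guide import *
S,T=pickle.load(open("c0.pkl","rb"))
for o in fitguide(T,S,[606,165,-.262*50]): print(o)
st()
S,T=capture("side"),capture("top");pickle.dump((S,T),open("c4.pkl","wb"))
o=get_obs();p=np.array(o["tool_pos"])
uvT=proj(T,p)[0];uvS=proj(S,p)[0];print(uvT,uvS)
a=cv2.resize(T["frame"][90:240,100:300,::-1],(400,300),interpolation=3);b=cv2.resize(S["frame"][70:220,150:350,::-1],(400,300),interpolation=3)
cv2.imwrite("pics/h.png",np.hstack([a,b]))
E
```

```text
(array([606.835, 167.757]), np.float64(-15.833092904536388), np.float64(0.9431741708404008))
(array([607.176, 166.889]), np.float64(-15.731253009632868), np.float64(0.1603747715149696))
{'time': 18.875, 'joint_positions': [0.118, 0.494, 1.07, 0.0, 1.58, 0.379], 'tool_pos': [606.132, 148.659, 320.614], 'tcp_rot': [-3.14, 0.0, 1.309], 'contact_force': [0.757, -0.507, -1.795], 'grip_width': 19.832, 'finger_force': 29.959}
[153.868 148.432] [248.811  94.152]
```

View pics/h.png

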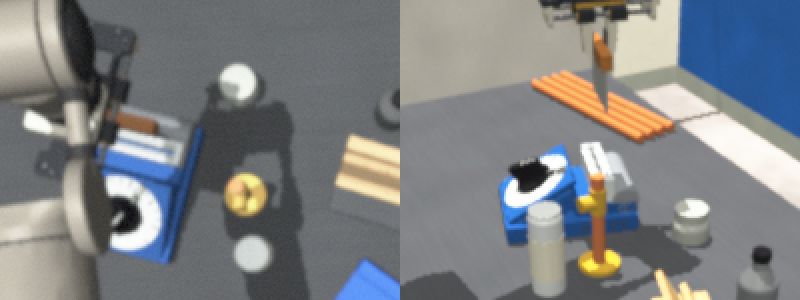

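The pictures show the scraper hanging upright in the gripper (side (605,60)), blade down; bystanders and dial look undisturbed. I'll measure the scraper's offset in the hand from the near end of its grip.

Run:
```python
from scr import *
S,T=pickle.load(open("c4.pkl","rb"));o=get_obs();tp=np.array([606.132,148.659,320.614]);R=Rz(1.309-np.pi/2)
oT=orange(T);oS=orange(S)
print("T",np.int32(oT[144:162,155:188]*9));print("S",np.int32(oS[80:112,240:262:1]*9))
```

```text
T [[0 0 0 0 0 0 0 0 0 0 0 0 0 0 0 0 0 0 0 0 0 0 0 0 0 0 0 0 0 0 0 0 0]
 [0 0 0 0 0 0 0 0 0 0 0 0 0 0 0 0 0 0 0 0 0 0 0 0 0 0 0 0 0 0 0 0 0]
 [0 0 0 0 0 0 0 0 0 0 0 0 0 0 0 0 0 0 0 0 0 0 0 0 0 0 0 0 0 0 0 0 0]
 [0 0 0 0 0 0 0 0 0 0 0 0 0 0 0 0 0 0 0 0 0 0 0 0 0 0 0 0 0 0 0 0 0]
 [0 0 0 0 0 0 0 0 0 0 0 0 0 0 0 0 0 0 0 0 0 0 0 0 0 0 0 0 0 0 0 0 0]
 [0 0 0 0 0 0 0 0 0 0 0 0 0 0 0 0 0 0 0 0 0 0 0 0 0 0 0 0 0 0 0 0 0]
 [0 0 0 0 0 0 0 0 0 0 0 0 0 0 0 0 0 0 0 0 0 0 0 0 0 0 0 0 0 0 0 0 0]
 [0 0 0 0 0 0 0 0 0 0 0 0 0 0 0 0 0 0 0 0 0 0 0 0 0 0 0 0 0 0 0 0 0]
 [0 0 0 0 0 0 0 0 0 0 0 0 0 0 0 0 0 0 0 0 0 0 0 0 0 0 0 0 0 0 0 0 0]
 [0 0 0 0 0 0 0 0 0 0 0 0 0 0 0 0 0 0 0 0 0 0 0 0 0 0 0 0 0 0 0 0 0]
 [0 0 0 0 0 0 0 0 0 0 0 0 0 0 0 0 0 0 0 0 0 0 0 0 0 0 0 0 0 0 0 0 0]
 [0 0 0 0 0 0 0 0 0 0 0 0 0 0 0 0 0 0 0 0 0 0 0 0 0 0 0 0 0 0 0 0 0]
 [0 0 0 0 0 0 0 0 0 0 0 0 0 0 0 0 0 0 0 0 0 0 0 0 0 0 0 0 0 0 0 0 0]
 [0 0 0 0 0 0 0 0 0 0 0 0 0 0 0 0 0 0 0 0 0 0 0 0 0 0 0 0 0 0 0 0 0]
 [0 0 0 0 0 0 0 0 0 0 0 0 0 0 0 0 0 0 0 0 0 0 0 0 0 0 0 0 0 0 0 0 0]
 [0 0 0 0 0 0 0 0 0 0 0 0 0 0 0 0 0 0 0 0 0 0 0 0 0 0 0 0 0 0 0
[... 951 characters left out ...]
 0 0 0 0 0 0 0 0 3 5 5 4 4 0 0 0 0 0 0 0]
 [0 0 0 0 0 0 0 0 0 0 1 3 3 2 2 0 0 0 0 0 0 0]
 [0 0 0 0 0 0 0 0 0 0 0 1 1 1 0 0 0 0 0 0 0 0]
 [0 0 0 0 0 0 0 0 0 0 0 1 1 1 1 0 0 0 0 0 0 0]
 [0 0 0 0 0 0 0 0 0 0 0 1 1 1 1 0 0 0 0 0 0 0]
 [0 0 0 0 0 0 0 0 0 0 0 1 1 2 1 0 0 0 0 0 0 0]
 [0 0 0 0 0 0 0 0 0 0 0 0 1 1 1 0 0 0 0 0 0 0]
 [0 0 0 0 0 0 0 0 0 0 0 0 0 0 0 0 0 0 0 0 0 0]
 [0 0 0 0 0 0 0 0 0 0 0 0 0 0 0 0 0 0 0 0 0 0]
 [0 0 0 0 0 0 0 0 0 0 0 0 0 0 0 0 0 0 0 0 0 0]
 [0 0 0 0 0 0 0 0 0 0 0 0 0 0 0 0 0 0 0 0 0 0]
 [0 0 0 0 0 0 0 0 0 0 0 0 0 0 0 0 0 0 0 0 0 0]
 [8 2 0 0 0 0 0 0 0 0 0 0 0 0 0 0 0 0 0 0 0 0]
 [6 8 8 2 0 0 0 0 0 0 0 0 0 0 0 0 0 0 0 0 0 0]
 [9 7 6 8 8 2 0 0 0 0 0 0 0 0 0 0 0 0 0 0 0 0]]
```

Run:
```python
from scr import *
S,T=pickle.load(open("c4.pkl","rb"));tp=np.array([606.132,148.659,320.614]);R=Rz(1.309-np.pi/2)
def rat(cm):
    im=cv2.GaussianBlur(cm["frame"],(0,0),.5).astype(float);return np.clip(((im[...,0]-im[...,2])/(im[...,0]+10)-.25)/.25,0,1)
a=rat(T);b=rat(S)
print("T r144 c155\n"+"\n".join("".join(str(int(v*9)) for v in r) for r in a[144:164,155:190]))
bT=(144,160,20,30);bS=(84,244,22,14)
D=[(T,a[144:164,160:190],bT),(S,b[84:106,244:258],bS)]
def cost(p,dbg=0):
    W=(BOX+[p[2],p[0],0])@R.T+[tp[0],tp[1],tp[2]-p[1]]
    e=0
    for cm,o,bx in D:
        h=hull(cm,W,bx); 
        if cm is S: h=h[4:];o=o[4:]
        else: h=h[:,5:];o=o[:,5:]
        e+=((h-o)**2).sum()
    return e
r=minimize(cost,[0,87,0],method="Nelder-Mead",options=dict(initial_simplex=[[0,87,0],[6,87,0],[0,93,0],[0,87,4]]));print(r.x,r.fun)
for d in(-6,-3,0,3,6): print(d,[round(min(cost([d,h,x]) for h in range(76,100,2)),1) for x in(-2,0,2)])
```

```text
T r144 c155
00000000000000000000000000000000000
00000000000000000000000000000000000
00002100000000000000000000000000000
00025543100000000000000000000000000
00047777654320000000000000000000000
00058888887776432100000000000000000
00057888888888776654200000000000000
00037788988888888887751000000000000
00004677878888888888874000000000000
00000023557778888888886100000000000
00000000001345678888886000000000000
00000000000000134577776000000000000
00000000000000000002232000000000000
00000000000000000000000000000000000
00000000000000000000000000000000000
00000000000000000000000000000000000
00000000000000000000000000000000000
00000000000000000000000000000000000
00000000000000000000000000000000000
00000000000000000000000000000000000
[ 7.909 85.327  0.291] 57.33242209103361
-6 [np.float64(88.7), np.float64(91.4), np.float64(101.3)]
-3 [np.float64(79.7), np.float64(81.4), np.float64(90.0)]
0 [np.float64(71.7), np.float64(72.2), np.float64(78.2)]
3 [np.float64(65.5), np.float64(63.6), np.float64(67.8)]
6 [np.float64(63.2), np.float64(59.0), np.float64(60.8)]
```

Run:
```python
from scr import *
S,T=pickle.load(open("c4.pkl","rb"));tp=np.array([606.132,148.659,320.614]);R=Rz(1.309-np.pi/2)
for d in(0,4,8):
    W=(np.array([[x,-62+d,z] for z in(70,98) for x in(-10,10)])@R.T)+tp-[0,0,86]
    print(d,proj(T,W).round(1).tolist(),proj(S,W).round(1).tolist())
for nm,cm,r0,r1,c0,c1 in(("T",T,146,158,170,182),("S",S,92,108,244,260)):
    print(nm,r0,c0);print(cm["frame"][r0:r1,c0:c1,0]);print(cm["frame"][r0:r1,c0:c1,2])
```

```text
0 [[178.0, 158.8], [179.8, 151.5], [175.6, 157.1], [177.6, 149.5]] [[249.8, 105.5], [255.9, 104.9], [249.6, 97.0], [255.8, 96.4]]
4 [[176.5, 158.5], [178.4, 151.1], [174.1, 156.7], [176.0, 149.1]] [[249.5, 105.0], [255.6, 104.5], [249.3, 96.6], [255.5, 96.0]]
8 [[175.0, 158.1], [176.9, 150.8], [172.6, 156.4], [174.5, 148.8]] [[249.2, 104.6], [255.3, 104.1], [249.1, 96.1], [255.2, 95.6]]
T 146 170
[[151 149 149 143 137 131 129 124 121 119 117 108]
 [152 153 154 150 149 153 147 144 142 137 130 122]
 [145 150 151 149 152 156 154 153 152 153 147 144]
 [145 145 145 145 147 151 150 153 160 161 160 159]
 [146 143 144 145 144 148 142 137 146 161 167 170]
 [140 139 143 141 144 142 132 122 122 143 162 168]
 [138 138 139 139 140 138 127 104  95 117 145 151]
 [138 137 138 138 138 131 118  94  85 102 123 133]
 [132 137 137 135 136 131 111  90  83  96 112 123]
 [125 130 132 131 131 126 105  87  81  94 108 115]
 [150 144 138 132 126 121 101  86  81  85  95 107]
 [199 192 177 162 153 147 130 107  92  91  93  96]]
[[158 155 157 151 145 139 136 131 129 126 123 115]
 [150 153 157 155 154 160 155 150 14
[... 1980 characters left out ...]
  54  54  82 135 181 195 197]
 [145 138 108  64  41  39  45  50  48  49  47  62 126 181 197 198]
 [151 142 111  65  40  37  41  44  45  43  43  59 126 180 197 197]
 [153 143 113  75  46  39  44  44  45  44  43  60 126 179 195 197]
 [153 145 116  88  58  40  43  46  45  44  44  59 124 178 194 197]
 [154 144 116  98  72  47  42  46  45  45  45  59 124 176 192 194]
 [153 144 116  99  86  67  49  43  45  45  46  60 125 176 192 194]
 [146 138 114  98  95  85  62  48  48  50  52  67 126 178 193 195]
 [137 133 112 100  98  95  78  64  69  80  90 112 147 183 195 196]
 [135 133 112  98  98  96  91  87  92 107 120 142 167 188 195 196]
 [137 133 113  99  98  97  96  97 102 117 133 145 167 187 192 189]]
```

Row-level check: the end face edges sit at T col ~179 and S rows 97–105. That puts the scraper centre ~1 mm along +y from the TCP and its edge 86 mm below. Moving above the slot.

```bash
cat >> plan.py <<'E'
RD=tool(np.array([0,0,-1.]),Rz(-.27)@[1.,0,0])
E
python3 - <<'E'
from plan import *
go([606.7,165.9,200],RD)
E
```

```text
shift [-0.001  0.523 -3.98 ] turn [-0.008 -0.015 -0.077] rows>= 3.9800345908251455 0.07896190341251488
```

play_rows(
  rows=[
    [[0,0.28,-0.1],[0,0,-0.04]],
    [[0,0.28,-0.3],[0,0,-0.04]],
    [[0,0,-0.6],[0,0,0]],
    [[0,0,-0.6],[0,0,0]],
    [[0,0,-0.6],[0,0,0]],
    [[0,0,-0.6],[0,0,0]],
    [[0,0,-0.6],[0,0,0]],
    [[0,0,-0.4],[0,0,0]],
    [[0,0,-0.2],[0,0,0]],
    [[0,0,0],[0,0,0]],
  ],
)

```text
time: 20.23
tool_pos: [605.9, 164.7, 200.1]
tcp_rot: [-3.14, 0.0, 1.298]
contact_force: [0.5, -0.2, -2.2]
grip_width: 19.8
finger_force: 30.0
```

Run:
```python
from plan import *
st();go([606.7,165.9,192],RD)
S,T=capture("side"),capture("top");pickle.dump((S,T),open("c5.pkl","wb"))
b=cv2.resize(S["frame"][105:180,210:310,::-1],(800,600),interpolation=3)
for x,y in ((18,74),(-18,74),(18,-74),(-18,-74),(0,-64),(0,64)):
    uv=proj(S,Rz(-.27)@[x,y,0]+[607,166.9,106])[0]; cv2.circle(b,tuple(np.int32((uv-[210,105]+.5)*8)),3,(0,0,255),-1)
for y in(-60,60):
    uv=proj(S,np.array(get_obs()["tool_pos"])+Rz(-.27)@[0,y+1,-86])[0]; cv2.circle(b,tuple(np.int32((uv-[210,105]+.5)*8)),3,(0,255,0),-1)
cv2.imwrite("pics/i.png",b)
```

```text
{'time': 20.225, 'joint_positions': [0.143, 0.563, 1.279, 0.0, 1.3, 0.416], 'tool_pos': [605.906, 164.714, 200.073], 'tcp_rot': [-3.14, 0.0, 1.298], 'contact_force': [0.51, -0.163, -2.18], 'grip_width': 19.818, 'finger_force': 29.981}
shift [ 0.026  0.04  -0.269] turn [-0.001 -0.008  0.017] rows>= 0.2691047794873517 0.019215399926118648
```

View pics/i.png

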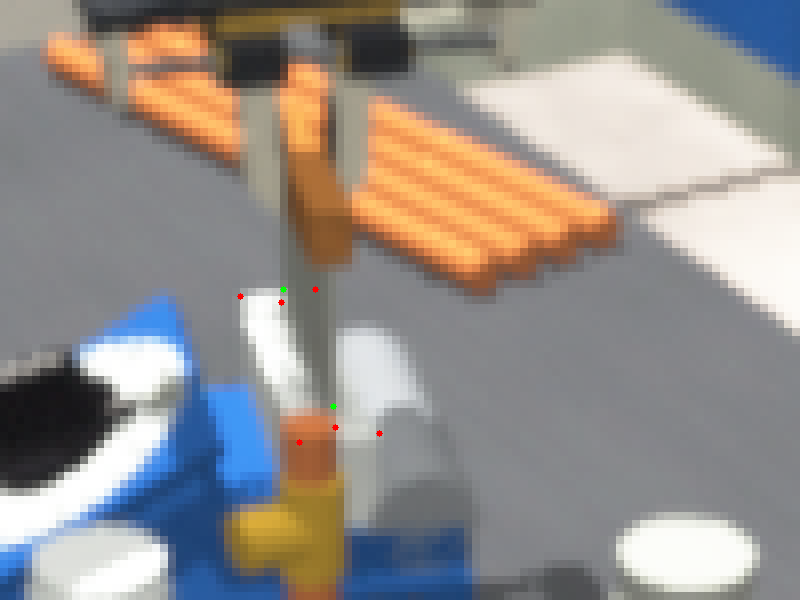

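The side crop shows the blade (green (333,407)) directly over the slot, and the projected guide corners match the picture. Descending in small steps while watching the force.

play_rows(
  rows=[
    [[0.026,0.04,-0.1],[0,0,0]],
    [[0,0,-0.12],[0,0,0]],
    [[0,0,-0.12],[0,0,0]],
    [[0,0,-0.12],[0,0,0]],
    [[0,0,-0.12],[0,0,0]],
    [[0,0,-0.12],[0,0,0]],
  ],
)

```text
time: 21.08
tool_pos: [609.1, 169.2, 183.1]
tcp_rot: [3.135, -0.008, 1.299]
contact_force: [1.0, 13.0, 17.1]
grip_width: 19.9
finger_force: 30.0
```

play_rows(
  rows=[
    [[0,0,0.15],[0,0,0]],
    [[0,0,0.2],[0,0,0]],
    [[0,0,0.2],[0,0,0]],
    [[0,0,0],[0,0,0]],
    [[0,0,0],[0,0,0]],
  ],
)

```text
time: 21.7
tool_pos: [606.7, 165.8, 195.3]
tcp_rot: [-3.14, 0.0, 1.298]
contact_force: [0.6, -0.3, -2.3]
grip_width: 19.9
finger_force: 30.0
```

Run:
```python
from plan import *
st();go([609.5,170.3,197],RD)
```

```text
{'time': 21.7, 'joint_positions': [0.145, 0.569, 1.282, 0.0, 1.292, 0.417], 'tool_pos': [606.669, 165.755, 195.315], 'tcp_rot': [-3.14, 0.0, 1.298], 'contact_force': [0.598, -0.293, -2.265], 'grip_width': 19.92, 'finger_force': 29.993}
shift [0.094 0.151 0.056] turn [-0.    -0.011  0.018] rows>= 0.15148477043357597 0.021209802743215884
```

play_rows(
  rows=[
    [[0.093,0.147,0],[0,0,0]],
    [[0,0,-0.12],[0,0,0]],
    [[0,0,-0.12],[0,0,0]],
    [[0,0,-0.12],[0,0,0]],
    [[0,0,-0.1],[0,0,0]],
    [[0,0,0],[0,0,0]],
  ],
)

```text
time: 22.45
tool_pos: [609.7, 170.7, 182.5]
tcp_rot: [-3.141, -0.001, 1.299]
contact_force: [-0.7, 2.3, 2.1]
grip_width: 19.6
finger_force: 30.0
```

Run:
```python
from plan import *
st();print(get_obs()["moment"])
```

```text
{'time': 22.45, 'joint_positions': [0.152, 0.587, 1.288, 0.001, 1.267, 0.424], 'tool_pos': [609.714, 170.728, 182.454], 'tcp_rot': [-3.141, -0.001, 1.299], 'contact_force': [-0.714, 2.338, 2.054], 'grip_width': 19.606, 'finger_force': 29.998}
[ 0.201  0.253 -0.148]
```

play_rows(
  rows=[
    [[0.012,0.045,0],[0,0,0]],
    [[0,0,-0.12],[0,0,0]],
    [[0,0,-0.12],[0,0,0]],
    [[0,0,-0.12],[0,0,0]],
    [[0,0,0],[0,0,0]],
  ],
)

```text
time: 23.08
tool_pos: [611.5, 175.6, 174.2]
tcp_rot: [3.138, -0.008, 1.299]
contact_force: [0.1, 13.4, 13.3]
grip_width: 19.9
finger_force: 30.0
```

No more pictures may be viewed, so I lift clear and check numerically whether the scraper has slipped or tilted in the hand.

play_rows(
  rows=[
    [[0,0,0.2],[0,0,0]],
    [[0,0,0.3],[0,0,0]],
    [[0,0,0.3],[0,0,0]],
    [[0,0,0.3],[0,0,0]],
    [[0,0,0],[0,0,0]],
  ],
)

```text
time: 23.7
tool_pos: [610.4, 171.6, 205.0]
tcp_rot: [3.141, -0.001, 1.298]
contact_force: [0.2, 0.3, -1.7]
grip_width: 20.1
finger_force: 30.0
```

```bash
cat > hand.py <<'E'
from scr import *
# residual of grip box against images, using an edge-free colour label: brown ratio (r-b)/r
def rat(cm):
    im=cm["frame"].astype(float);return np.clip(((im[...,0]-im[...,2])/(im[...,0]+10)-.2)/.25,0,1)
def fit(T,S,tp,yaw,boxT,boxS):
    R=Rz(yaw);D=[(c,rat(c)[b[0]:b[0]+b[2],b[1]:b[1]+b[3]],b) for c,b in((T,boxT),(S,boxS)) if b]
    def cost(p):
        Q=BOX.copy()-[0,0,84]; Rx=Ro.from_euler("x",p[2],degrees=True).as_matrix()
        W=(Q@Rx.T+[0,p[0],84-p[1]])@R.T+tp
        return sum(((hull(c,W,b)-o)**2).sum() for c,o,b in D)
    r=minimize(cost,[1,86,0],method="Nelder-Mead",options=dict(initial_simplex=[[1,86,0],[7,86,0],[1,91,0],[1,86,6]]))
    return r.x,r.fun,[round(min(cost([d,h,0]) for h in(82,84,86,88,90)),1) for d in(-10,-6,-3,0,3,6)]
E
python3 - <<'E'
from hand import *
st();o=get_obs();tp=np.array(o["tool_pos"])
S,T=capture("side"),capture("top");pickle.dump((S,T,tp),open("c6.pkl","wb"))
S5,T5=pickle.load(open("c5.pkl","rb"));tp5=np.array([605.906,164.714,200.07])
S4,T4=pickle.load(open("c4.pkl","rb"));tp4=np.array([606.13,148.66,320.6])
for nm,Sx,Tx,t in(("c4",S4,T4,tp4),("c5",S5,T5,tp5),("c6",S,T,tp)):
    R=Rz(-.27)
    # near end of the grip
    e=np.array([[x,-62,z] for z in(70,98) for x in(-10,10)])@R.T+t-[0,0,86]
    eT=proj(Tx,e).round(1);eS=proj(Sx,e).round(1);print(nm,"T",eT.tolist(),"S",eS.tolist())
    for k,cm,E in(("T",Tx,eT),("S",Sx,eS)):
        c=np.int32(E.mean(0));a=rat(cm)[c[1]-10:c[1]+9,c[0]-12:c[0]+9];print(k,"row0,col0",c[1]-10,c[0]-12);print("\n".join("".join(str(int(v*9)) for v in r) for r in a))
E
```

```text
{'time': 23.7, 'joint_positions': [0.153, 0.57, 1.253, 0.0, 1.317, 0.426], 'tool_pos': [610.416, 171.574, 205.01], 'tcp_rot': [3.141, -0.001, 1.298], 'contact_force': [0.241, 0.343, -1.708], 'grip_width': 20.075, 'finger_force': 29.985}
c4 T [[177.9, 159.0], [179.8, 151.7], [175.6, 157.3], [177.5, 149.7]] S [[249.6, 105.5], [255.7, 105.0], [249.4, 97.0], [255.6, 96.5]]
T row0,col0 144 165
000000000000000000000
000000000000000000000
000000000000000000000
000000000000000000000
654200000000000000000
999865431000000000000
999999887642000000000
999999999998300000000
999999999999700000000
999999999999930000000
366899999999820000000
000036689999830000000
000000002455500000000
000000000000000000000
000000000000000000000
000000000000000000000
000000000000000000000
000000000000000000000
000000000000000000000
S row0,col0 91 240
000000099999900000000
000000099999930000000
000000099999970000000
000000099999993000000
000000089999999000000
000000079999999400000
000000079999999900000
000000059999999900000
000000059999999900000
000000029999999900000
000000007999999900000
000000002999999900000
0000000
[... 1472 characters left out ...]
99999888720000000000
999999999983000000000
999999999998200000000
678999999997200000000
000146799988100000000
000000026777200000000
000000000000000000000
000000000000000000000
000000000000000000000
000000000000000000000
000000000000000000000
000000000000000000000
S row0,col0 121 239
980000099999800009999
990000099999940009999
980000099999994009999
970000089999999009999
970000089999999259999
020000089999999799999
000000079999999999999
000000079999999999999
000000019999999999999
000000002999999999999
000000000299999999999
000000000000039999999
000000000000000699999
000000000000000007999
000000000000000000289
000000000000000000002
000000000000000000000
000000000000000000000
000000000000000000000
```

The scraper's near end has risen by ~10 mm in both views, so its −y bottom corner landed on top of the guide and the scraper rolled in the pads. I go up to a clean background to measure the roll.

play_rows(
  rows=[
    [[0,0,0.7],[0,0,0]],
    [[0,0,0.8],[0,0,0]],
    [[0,0,0.8],[0,0,0]],
    [[0,0,0.8],[0,0,0]],
    [[-0.15,-0.76,0.74],[0,0,0]],
    [[0,0,0],[0,0,0]],
    [[0,0,0],[0,0,0]],
  ],
)

```text
time: 24.68
tool_pos: [605.1, 149.2, 318.1]
tcp_rot: [-3.139, 0.0, 1.298]
contact_force: [0.6, -0.8, -2.9]
grip_width: 19.5
finger_force: 30.0
```

```bash
cat > roll.py <<'E'
from scr import *
def lab(cm): # brownness, shading-independent
    im=cm["frame"].astype(float);return np.clip(((im[...,0]-im[...,2])/(im[...,0]+10)-.12)/.3,0,1)
BL=np.array([[x,y,z] for x in(-2,2) for y in(-60,60) for z in(0,75)],float)
def pose(P,tp,yaw,d,h,roll,dx=0):
    return ((P-[0,0,h])@Ro.from_euler("x",roll,degrees=True).as_matrix().T+[dx,d,0])@Rz(yaw).T+tp
def fit(T,S,tp,yaw,bT,bS,p0=(1,86,0),sig=.7):
    D=[(c,lab(c)[b[0]:b[0]+b[2],b[1]:b[1]+b[3]],b) for c,b in((T,bT),(S,bS))]
    def cost(p): return sum(((hull(c,pose(BOX,tp,yaw,p[0],p[1],p[2],p[3]),b,sig=sig)-o)**2).sum() for c,o,b in D)
    rs=[minimize(cost,list(p0[:2])+[r,0],method="Nelder-Mead",options=dict(initial_simplex=np.array([list(p0[:2])+[r,0]]+[np.array(list(p0[:2])+[r,0])+e for e in np.diag([5.,5,4,2])]))) for r in(-10,0,10)]
    r=min(rs,key=lambda r:r.fun); return r.x.round(2),round(r.fun,2),[round(q.fun,2) for q in rs]
E
python3 - <<'E'
from roll import *
st();o=get_obs();tp=np.array(o["tool_pos"]);yaw=o["tcp_rot"][2]-np.pi/2
S,T=capture("side"),capture("top");pickle.dump((S,T,tp,yaw),open("c7.pkl","wb"))
S4,T4=pickle.load(open("c4.pkl","rb"));tp4=np.array([606.13,148.66,320.6])
for nm,Sx,Tx,t,y in(("c4",S4,T4,tp4,-.262),("c7",S,T,tp,yaw)):
    e=pose(np.array([[0,-62,84.]]),t,y,1,86,0);a=np.int32(proj(Tx,e)[0]);b=np.int32(proj(Sx,e)[0]);print(a,b)
    bT=(a[1]-11,a[0]-9,22,18);bS=(b[1]-8,b[0]-7,18,18)
    print(nm,fit(Tx,Sx,t,y,bT,bS))
    for k,cm,bx in(("T",Tx,bT),("S",Sx,bS)):print(k,bx[:2]);print("\n".join("".join(str(int(v*9)) for v in r) for r in lab(cm)[bx[0]:bx[0]+bx[2],bx[1]-4:bx[1]+bx[3]]))
E
```

```text
{'time': 24.675, 'joint_positions': [0.118, 0.493, 1.078, 0.001, 1.573, 0.391], 'tool_pos': [605.15, 149.158, 318.118], 'tcp_rot': [-3.139, 0.0, 1.298], 'contact_force': [0.602, -0.76, -2.904], 'grip_width': 19.547, 'finger_force': 29.985}
[177 154] [252 100]
c4 (array([ 9.63, 64.45, 26.07,  0.4 ]), np.float64(18.45), [np.float64(18.45), np.float64(22.1), np.float64(18.47)])
T (np.int32(143), np.int32(168))
0000000000000000000000
0000000000000000000000
0000000000000000000000
0000000000000000000000
4210000000000000000000
8875421000000000000000
9999987653100000000000
9999999998764000000000
9999999999999500000000
9999999999999820000000
9999999999999950000000
2578999999999940000000
0000257899999940000000
0000000024667720000000
0000000000000000000000
0000000000000000000000
0000000000000000000000
0000000000000000000000
0000000000000000000000
0000000000000000000000
0000000000000000000000
0000000000000000000000
S (np.int32(92), np.int32(245))
0000029999995000000000
0000019999998100000000
0000019999999510000000
0000009999999930000000
0000008999999961000000
0000008999999992000000
0000007999999
[... 685 characters left out ...]
0
7899999999999820000000
0145799999999720000000
0000011367788620000000
0000000000013300000000
0000000000000000000000
0000000000000000000000
0000000000000000000000
0000000000000000000000
0000000000000000000000
0000000000000000000000
0000000000000000000000
S (np.int32(93), np.int32(245))
0000029999999930000000
0000029999999951000000
0000029999999961000000
0000029999999961000000
0000029999999970000000
0000029999999960000000
0000019999999960000000
0000004999999960000000
0000000169998720000000
0000000002311000000000
0000000000000000000000
0000000000000000000000
0000000000000000000000
0000000000000000000000
0000000000000000000000
0000000000000000000000
6000000000000000000000
9960000000000000000000
```

play_rows(
  rows=[
    [[0,0,0],[0.42,-0.117,0]],
    [[0,0,0],[0.42,-0.117,0]],
    [[0,0,0],[0.42,-0.117,0]],
    [[0,0,0],[0.42,-0.117,0]],
    [[0,0,0],[0,0,0]],
    [[0,0,0],[0,0,0]],
  ],
)

```text
time: 25.52
tool_pos: [605.3, 149.2, 318.8]
tcp_rot: [-3.14, -0.242, 1.299]
contact_force: [0.3, -0.6, -1.9]
grip_width: 19.9
finger_force: 30.0
```

Run:
```python
from roll import *
st();o=get_obs();tp=np.array(o["tool_pos"])
S,T=capture("side"),capture("top");pickle.dump((S,T,tp),open("c8.pkl","wb"))
e=proj(S,pose(BOX[:4],tp,-.27,1,86,0)).round(1);print("pred S",e.tolist(),"T",proj(T,pose(BOX[:4],tp,-.27,1,86,0)).round(1).tolist())
print("\n".join("".join(str(int(v*9)) for v in r) for r in lab(S)[92:110,241:263]));print("\n".join("".join(str(int(v*9)) for v in r) for r in lab(T)[143:165,164:186]))
# guide profiles in c0
S0,T0=pickle.load(open("c0.pkl","rb"))
C=np.array([607,166.9,106]);R=Rz(-.27)
for nm,cm in(("T",T0),("S",S0)):
    g=cm["frame"].min(2).astype(np.float32)
    for x in(-11,11):
        y=np.arange(-92,93,4.);uv=proj(cm,np.c_[0*y+x,y,0*y]@R.T+C).astype(np.float32)
        print(nm,"along x=",x,np.int32(cv2.remap(g,uv[:,:1],uv[:,1:],1).ravel()).tolist())
    for y0 in(-45,0,45):
        x=np.arange(-30,31,3.);uv=proj(cm,np.c_[x,0*x+y0,0*x]@R.T+C).astype(np.float32)
        print(nm,"across y=",y0,np.int32(cv2.remap(g,uv[:,:1],uv[:,1:],1).ravel()).tolist())
```

```text
{'time': 25.525, 'joint_positions': [0.004, 0.429, 1.202, 0.235, 1.449, 0.254], 'tool_pos': [605.339, 149.19, 318.755], 'tcp_rot': [-3.14, -0.242, 1.299], 'contact_force': [0.324, -0.592, -1.931], 'grip_width': 19.913, 'finger_force': 29.985}
pred S [[249.2, 105.9], [249.1, 97.4], [242.4, 93.2], [242.1, 85.2]] T [[177.5, 159.3], [175.1, 157.6], [132.0, 148.1], [128.2, 146.0]]
0000039999992000000000
0000029999994000000000
0000029999998200000000
0000019999999610000000
0000029999999930000000
0000029999999961000000
0000029999999971000000
0000029999999960000000
0000008999999950000000
0000004999999960000000
0000001899999960000000
0000000599999960000000
0000000069999960000000
0000000029997720000000
0000000002310000000000
0000000000000000000000
0000000000000000000000
6000000000000000000000
0000000000000000000000
0000000000000000000000
0000000000000000000000
0000000000000000000000
0000000000000000000000
0000000000000000000000
0000000000000000000000
0000000000000000000000
0022221100000000000000
0467765200000000000000
1479997300000000000000
0159998200000000000000
0015776200000000000000
00000110
[... 1207 characters left out ...]
8, 248, 250, 251, 251, 250, 248, 248, 250, 252, 250, 247, 225, 195, 169, 146, 133, 131]
S along x= 11 [167, 173, 195, 220, 245, 253, 254, 254, 253, 253, 253, 253, 253, 253, 253, 253, 252, 252, 253, 253, 253, 252, 253, 252, 252, 251, 250, 250, 250, 251, 251, 251, 251, 252, 252, 251, 250, 251, 251, 252, 243, 233, 199, 160, 143, 136, 132]
S across y= -45 [125, 142, 158, 203, 243, 246, 236, 226, 194, 182, 206, 246, 252, 252, 253, 250, 239, 225, 225, 225, 223]
S across y= 0 [132, 141, 168, 209, 251, 252, 250, 247, 232, 205, 209, 238, 250, 252, 252, 252, 241, 230, 224, 224, 223]
S across y= 45 [127, 131, 157, 207, 249, 252, 251, 244, 231, 202, 202, 223, 246, 251, 252, 245, 211, 160, 133, 129, 128]
```

Profiles show the slot lies ~2 mm further to the front and turned ~0.7° more than assumed, which explains the corner landing on the lip. The tool is now tilted so that the blade is upright again. Going down with the corrected position and yaw.

play_rows(
  rows=[
    [[0,0.29,-0.1],[0,0,-0.04]],
    [[-0.01,0.283,-0.3],[0,0,-0.04]],
    [[0,0,-0.6],[0,0,0]],
    [[0,0,-0.6],[0,0,0]],
    [[0,0,-0.6],[0,0,0]],
    [[0,0,-0.6],[0,0,0]],
    [[0,0,-0.6],[0,0,0]],
    [[0,0,-0.4],[0,0,0]],
    [[0,0,-0.2],[0,0,0]],
    [[0,0,0],[0,0,0]],
  ],
)

```text
time: 26.88
tool_pos: [605.1, 166.3, 199.0]
tcp_rot: [-3.14, -0.243, 1.287]
contact_force: [0.5, 0.4, -1.4]
grip_width: 19.8
finger_force: 30.0
```

Run:
```python
from roll import *
st();o=get_obs();tp=np.array(o["tool_pos"])
S,T=capture("side"),capture("top");pickle.dump((S,T,tp),open("c9.pkl","wb"))
# x check in S: slot minimum and blade: profile across at z=106 plane vs blade at edge height
C=np.array([605.3,167.4,106]);R=Rz(-.283)
g=S["frame"].min(2).astype(np.float32)
W=pose(np.array([[x,-60.,z] for z in(5,40) for x in(-2,2)]),tp,-.283,0,86,0);print(proj(S,W).round(1).tolist())
for z in(20,45,60):
    p=proj(S,pose(np.array([[0,-60.,z]]),tp,-.283,0,86,0))[0];r=int(round(p[1]));c=int(round(p[0]));print(z,p.round(1),c-8,S["frame"][r,c-8:c+9].sum(1)//3)
print("bottom col", S["frame"][140:165,int(p[0])-1].sum(1)//3)
```

```text
{'time': 26.875, 'joint_positions': [0.033, 0.507, 1.406, 0.252, 1.165, 0.224], 'tool_pos': [605.054, 166.284, 199.034], 'tcp_rot': [-3.14, -0.243, 1.287], 'contact_force': [0.534, 0.391, -1.355], 'grip_width': 19.832, 'finger_force': 29.985}
[[249.9, 154.6], [251.0, 154.5], [249.7, 145.6], [250.9, 145.5]]
20 [250.4 150.7] 242 [176 249 253 249 247 225 153 110 124 166 205 221 226 228 229 229 225]
45 [250.3 144.3] 242 [252 247 225 171 128 109 103 104 119 129 133 134 133 134 135 133 133]
60 [250.2 140.3] 242 [143 144 135 115 105 103 102 105 119 130 134 134 134 133 134 135 134]
bottom col [105 104 104 104 104 105 104 104 105 104 105 110 116 118 132 160 190 192
 190 169 117 100 100 100 101]
```

play_rows(
  rows=[
    [[0,0,-0.1],[0,0,0]],
    [[0,0,-0.1],[0,0,0]],
    [[0,0,-0.1],[0,0,0]],
    [[0,0,-0.05],[0,0,0]],
    [[0,0,0],[0,0,0]],
  ],
)

```text
time: 27.6
tool_pos: [605.1, 166.1, 188.6]
tcp_rot: [-3.14, -0.243, 1.287]
contact_force: [-0.5, 0.3, -2.6]
grip_width: 19.6
finger_force: 30.0
```

play_rows(
  rows=[
    [[0,0,-0.08],[0,0,0]],
    [[0,0,-0.08],[0,0,0]],
    [[0,0,0],[0,0,0]],
  ],
)

```text
time: 27.98
tool_pos: [605.2, 166.0, 183.7]
tcp_rot: [-3.141, -0.243, 1.287]
contact_force: [0.6, -0.5, -1.4]
grip_width: 20.0
finger_force: 30.0
```

play_rows(
  rows=[
    [[0,0,-0.08],[0,0,0]],
    [[0,0,-0.08],[0,0,0]],
    [[0,0,-0.08],[0,0,0]],
    [[0,0,0],[0,0,0]],
  ],
)

```text
time: 28.48
tool_pos: [605.2, 166.0, 176.5]
tcp_rot: [-3.14, -0.243, 1.287]
contact_force: [1.4, -0.3, -4.1]
grip_width: 20.5
finger_force: 30.0
```

play_rows(
  rows=[
    [[0,0,-0.09],[0,0,0]],
    [[0,0,-0.09],[0,0,0]],
    [[0,0,-0.09],[0,0,0]],
    [[0,0,-0.09],[0,0,0]],
    [[0,0,0],[0,0,0]],
  ],
)

```text
time: 29.1
tool_pos: [605.1, 166.0, 165.6]
tcp_rot: [-3.14, -0.243, 1.287]
contact_force: [2.3, -0.7, -3.6]
grip_width: 19.8
finger_force: 30.0
```

play_rows(
  rows=[
    [[0,0,-0.09],[0,0,0]],
    [[0,0,-0.09],[0,0,0]],
    [[0,0,-0.09],[0,0,0]],
    [[0,0,-0.09],[0,0,0]],
    [[0,0,0],[0,0,0]],
  ],
)

```text
time: 29.72
tool_pos: [605.1, 166.0, 154.8]
tcp_rot: [-3.14, -0.243, 1.287]
contact_force: [1.2, -0.1, -2.1]
grip_width: 19.8
finger_force: 30.0
```

play_rows(
  rows=[
    [[0,0,-0.06],[0,0,0]],
    [[0,0,-0.06],[0,0,0]],
    [[0,0,-0.06],[0,0,0]],
    [[0,0,0],[0,0,0]],
  ],
)

```text
time: 30.22
tool_pos: [605.1, 166.0, 149.5]
tcp_rot: [-3.14, -0.243, 1.287]
contact_force: [0.9, 0.5, -3.5]
grip_width: 19.6
finger_force: 30.0
```

play_rows(
  rows=[
    [[0,0,-0.05],[0,0,0]],
    [[0,0,-0.05],[0,0,0]],
    [[0,0,-0.05],[0,0,0]],
    [[0,0,0],[0,0,0]],
  ],
)

```text
time: 30.72
tool_pos: [605.3, 166.1, 145.8]
tcp_rot: [-3.141, -0.244, 1.287]
contact_force: [-1.1, -1.4, 2.6]
grip_width: 19.6
finger_force: 30.0
```

play_rows(
  rows=[
    [[0,0,-0.06],[0,0,0]],
    [[0,0,-0.06],[0,0,0]],
    [[0,0,0],[0,0,0]],
  ],
)

```text
time: 31.1
tool_pos: [605.7, 166.1, 145.7]
tcp_rot: [3.139, -0.245, 1.288]
contact_force: [-8.3, -4.6, 24.7]
grip_width: 19.6
finger_force: 30.0
```

play_rows(
  rows=[
    [[0,0,0.12],[0,0,0]],
    [[0,0,0],[0,0,0]],
  ],
)

```text
time: 31.35
tool_pos: [605.3, 166.1, 145.8]
tcp_rot: [-3.141, -0.244, 1.287]
contact_force: [-1.0, -1.9, 6.8]
grip_width: 19.5
finger_force: 30.0
```

play_rows(
  rows=[
    [[0,0,0],[0,0,0]],
    [[0,0,0],[0,0,0]],
    [[0,0,0],[0,0,0]],
    [[0,0,0],[0,0,0]],
    [[-0.02,-0.07,0.3],[0,0,0]],
    [[-0.04,-0.14,0.58],[0,0,0]],
    [[-0.04,-0.14,0.58],[0,0,0]],
    [[-0.04,-0.14,0.58],[0,0,0]],
    [[-0.04,-0.14,0.58],[0,0,0]],
    [[-0.04,-0.14,0.58],[0,0,0]],
  ],
  hand=-0.1,
)

```text
time: 32.6
tool_pos: [598.6, 142.5, 243.5]
tcp_rot: [3.141, -0.244, 1.287]
contact_force: [0.3, -0.1, -0.0]
grip_width: 41.3
finger_force: 0.0
```

play_rows(
  rows=[
    [[-0.5,0,0.8],[0,0,0]],
    [[-0.5,0,0.8],[0,0,0]],
    [[-0.9,0,0.5],[0,0,0]],
    [[-0.9,0,0],[0,0,0]],
    [[-0.9,0,0],[0,0,0]],
    [[-0.9,0,0],[0,0,0]],
    [[0,0,0],[0,0,0]],
  ],
)

```text
time: 33.48
tool_pos: [459.6, 142.9, 306.0]
tcp_rot: [3.14, -0.244, 1.288]
contact_force: [0.2, -0.2, 0.3]
grip_width: 41.3
finger_force: 0.0
```

Run:
```python
from roll import *
st()
S,T=capture("side"),capture("top");pickle.dump((S,T),open("c10.pkl","wb"))
for k in("dial_tip","mark_tip","scraper"): print(k,[[(np.round(d["at"],1).tolist(),round(d["p"],2)) for d in pinpoint(k,c)[:4]] for c in("top","side")])
# expected seated pose and grip pixels
R=Rz(-.283);c=np.array([605.3,167.4,61.])
P=BOX@R.T+c;print("pred T",proj(T,P).round(1).tolist());print("pred S",proj(S,P).round(1).tolist())
a=lab(T)[148:182,140:196];b=lab(S)[118:160,232:262]
print("T r148 c140\n"+"\n".join("".join(str(int(v*9)) for v in r) for r in a));print("S r118 c232\n"+"\n".join("".join(str(int(v*9)) for v in r) for r in b))
```

```text
{'time': 33.475, 'joint_positions': [-0.009, 0.15, 1.625, 0.243, 1.306, 0.217], 'tool_pos': [459.567, 142.904, 306.018], 'tcp_rot': [3.14, -0.244, 1.288], 'contact_force': [0.243, -0.186, 0.317], 'grip_width': 41.318, 'finger_force': 0.0}
dial_tip [[([174.3, 293.1], 0.35), ([215.7, 229.2], 0.23)], [([154.8, 228.8], 0.61)]]
mark_tip [[([188.4, 166.0], 0.45)], [([155.9, 228.5], 0.56), ([188.6, 294.5], 0.26)]]
scraper [[([252.9, 280.8], 0.94), ([222.6, 364.7], 0.68), ([167.3, 362.3], 0.61), ([214.6, 227.1], 0.19)], [([286.6, 352.8], 0.95), ([254.0, 206.9], 0.9), ([163.6, 247.0], 0.63), ([319.7, 285.5], 0.59)]]
pred T [[183.7, 168.5], [181.8, 167.3], [145.4, 158.5], [142.6, 157.0], [185.4, 162.3], [183.6, 160.9], [147.2, 152.3], [144.4, 150.7]]
pred S [[247.6, 151.7], [247.5, 144.4], [241.8, 136.7], [241.6, 129.8], [253.2, 151.1], [253.1, 143.8], [247.0, 136.2], [246.9, 129.3]]
T r148 c140
00000000000000000000000000000000000000000000000000000000
00000000000000000000000000000000000000000000000000000000
00000000000000000000000000000000000000000000000000000000
000000000000000000000000000000
[... 2350 characters left out ...]
999999900000000005
000000000005999999910000000000
000000000002999999950000000000
000000000000799999990000000000
000000000000199999995000000000
000000000000069999999000000000
000000000000049999999500000000
000000000000009999999900000000
000000000000008999999900000000
000000000000005999999300000000
000000000000001999999100000000
000000000000000799999100000000
000000000000000299999200000000
000000000000000099999100000000
000000000000000059973000000000
000000000000000003200000000000
000000000000000000000000000000
000000000000000000000000000000
000000000000000001100000000000
000000000000000049950000000000
000000000000056999982000000000
000000000000099999993000000000
000000000000099999991000000000
```

play_rows(
  rows=[
    [[-0.8,-0.9,0.1],[0,0,0]],
    [[-0.8,-0.9,0.1],[0,0,0]],
    [[0,-0.9,0.1],[0,0,0]],
    [[0,-0.9,0.1],[0,0,0]],
    [[0,-0.9,0.1],[0,0,0]],
    [[0,-0.9,0.1],[0,0,0]],
    [[0,0,0],[0,0,0]],
  ],
)

```text
time: 34.75
tool_pos: [413.0, -20.3, 322.1]
tcp_rot: [-3.14, -0.243, 1.285]
contact_force: [-0.1, 0.0, 0.4]
grip_width: 41.3
finger_force: 0.0
```

Run:
```python
from roll import *
st()
S,T=capture("side"),capture("top");pickle.dump((S,T),open("c11.pkl","wb"))
D=[(T,lab(T)[148:172,136:192],(148,136,24,56)),(S,np.where(np.tri(38,22,-13)>2,0,lab(S)[131:155,238:258]) if 0 else lab(S)[138:154,238:258],(138,238,16,20))]
c0=np.array([605.3,167.4,0])
def cost(p,D=D): return sum(((hull(c,(( (BOX-[0,0,84])@Ro.from_euler("x",p[4],degrees=True).as_matrix().T+[0,0,84])@Rz(p[3]/50).T+c0+[p[0],p[1],p[2]]),b,sig=.8)-o)**2).sum() for c,o,b in D)
p0=np.array([0,0,61,-.283*50,0.])
r=minimize(cost,p0,method="Nelder-Mead",options=dict(maxiter=800,initial_simplex=np.array([p0]+[p0+e for e in np.diag([4,4,6,2,4.])])))
print("seated",c0+[r.x[0],r.x[1],r.x[2]],np.degrees(r.x[3]/50),"roll",r.x[4],r.fun)
for z in(55,58,61,64,67,72): print(z,round(min(minimize(lambda q:cost([q[0],q[1],z,q[2],0]),r.x[[0,1,3]],method="Nelder-Mead",options=dict(maxiter=80)).fun for _ in(0,)),2))
# dial pointer/tab darkness profiles
c=GRIP-32*n;S3,T3=pickle.load(open("c3.pkl","rb"))
for nm,t in(("c3",T3),("now",T)):
    f=t["frame"].min(2).astype(np.float32);a=np.arange(5,56,3.)
    for h,rr in((14,(44,46,48)),(5,(56,60,64))):
        v=np.mean([cv2.remap(f,*[proj(t,np.array([c+h*n+r*(np.cos(q)*ex-np.sin(q)*ey) for q in np.radians(a)])).astype(np.float32)[:,i:i+1] for i in(0,1)],1).ravel() for r in rr],0)
        w=np.clip(np.percentile(v,75)-15-v,0,None);print(nm,h,np.int32(v).tolist(),round((w*a).sum()/w.sum(),1))
def cen(n):
    return [[(np.round(d["at"],1).tolist(),round(d["p"],2)) for d in spot_in(n,k)[:2]] for k in("top","side")]
for q in("pipe","tin","spray","oil"): print(q,cen(q))
d=[cv2.absdiff(a["frame"],b["frame"]).max(2) for a,b in((pickle.load(open("c0.pkl","rb"))[0],S),)][0]
for q,(r,cc) in dict(pipe=(201,250),spray=(214,223),tin=(186,295),oil=(235,324),purple=(275,360),green=(305,286),blue=(258,223)).items(): print(q,int(np.percentile(d[r-14:r+6,cc-10:cc+10],90)))
```

```text
{'time': 34.75, 'joint_positions': [-0.418, 0.059, 1.685, 0.243, 1.436, -0.169], 'tool_pos': [412.983, -20.306, 322.129], 'tcp_rot': [-3.14, -0.243, 1.285], 'contact_force': [-0.12, 0.038, 0.44], 'grip_width': 41.285, 'finger_force': 0.0}
seated [605.999 167.107  61.463] -17.074931282017015 roll 0.5107794677704434 38.490969721798606
55 48.26
58 42.47
61 38.54
64 40.04
67 45.09
72 58.03
c3 14 [234, 232, 229, 227, 223, 209, 186, 165, 150, 142, 148, 174, 203, 222, 230, 236, 239] 31.2
c3 5 [245, 236, 232, 241, 244, 239, 229, 214, 202, 204, 223, 235, 242, 246, 244, 237, 233] 29.9
now 14 [231, 229, 226, 224, 220, 206, 182, 161, 147, 139, 144, 168, 198, 219, 227, 234, 237] 31.3
now 5 [243, 232, 229, 238, 242, 236, 225, 211, 198, 199, 219, 233, 240, 244, 242, 235, 231] 30.0
pipe [[([184.3, 215.1], 0.58), ([197.7, 157.2], 0.24)], [([188.7, 248.0], 0.74)]]
tin [[([135.4, 218.9], 0.91)], [([180.1, 294.8], 0.72)]]
spray [[([183.5, 214.9], 0.6)], [([192.9, 221.7], 0.73)]]
oil [[([145.7, 298.3], 0.71), ([161.0, 166.1], 0.25)], [([217.5, 325.0], 0.88), ([155.1, 215.9], 0.25)]]
pipe 5
spray 5
tin 5
oil 4
purple 6
green 4
blue 58
```

```bash
python3 -c "
from plant import bot
print(bot.close_job())"
```

```text
the job is handed in; nothing more can be done
None
```

I handed the job in after about 35 s of the 72 s: the dial pointer reads within about 1.5° of the marker tab, the scraper measures fully home and upright in the guide slot after one failed insertion that tilted it in the gripper, and the images show the pipe, tin, spray can and oil bottle unmoved.

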